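# Scrape the saw table clear and empty the catch pan

### The arm

A 6-joint arm with a two-finger parallel gripper is mounted at the origin on the work surface. World frame = base frame: x ahead of the robot, y to its left, z up, the work surface at z = 0. Lengths are in m, angles in rad, forces in N, time in s.
With the tool pointing down it reaches from about 0.325 to 0.75 m from the base axis. Payload 7.6 kg.
Tool frame: the origin (TCP) lies midway between the tips of the shut fingers; the grasp point (between the pads) lies manip.grasp_offset behind it (manip.grasp_offset is the distance from the TCP to the grasp point, in m); z points along the fingers, y is the line along which they close (so a half turn about z gives the same grasp; the last joint's range is limited). The gripper opens to 85 mm and grips with 20 to 120 N. Pads are 22 mm wide; open, the fingers measure 114 mm over their backs; the gripper's body (76 mm by 85 mm) begins 54 mm behind the grasp point. The pads swing forward as they close: fully open they stand 13 mm farther back than shut.
Start: joints at [-1.174, 0.052, 1.401, -0, 1.689, -0.07], TCP at [0.236, -0.469, 0.192] pointing down, gripper open.
Joint ranges: [-2.9, 2.9], [-0.91, 2.17], [0.12, 2.37], [-1.06, 4.2], [0.26, 2.73], [-2.93, 2.93]. Speed limits (rad/s): [2.57, 2.57, 3.01, 3.14, 3.14, 3.14].

### API

Orientations are given as [roll, pitch, yaw] about the fixed x, y, z axes, in that order (R = Rz(yaw) Ry(pitch) Rx(roll)).
In Python, from cell import manip gives the robot as it stands.
- The arm moves only by the shell command python3 -m creep 'ROWS' [OPENING] [FORCE]. ROWS is JSON, one flat list of numbers, 6 for each row, row after row: the shift along the tool's x, y, z in m, then the turn, a rotation vector about the tool's x, y, z in degrees. In form: [x, y, z, rx, ry, rz, x, y, z, rx, ry, rz, ...]. A call has 1 to 10 rows; each row shifts and turns the commanded pose from where the row before left it, along the tool's axes as they then stand; what a row does not reach is not made up. A row lasts 1/10 s, in which the tool goes at most 50 mm and 8.59 degrees, less where a joint would pass 70% of its speed; a pose out of reach is approached as far as the arm can. A call with a gripper value outside its range is refused whole. OPENING is the closure, from 0 (fully open) to 1 (shut), set as the call begins (- or left out, the last holds). The fingers move at their own pace and stop on an object; FORCE is the grip in N (left out, the last holds). Time passes only in rows, so rows that do not move let the fingers close. It gives the time, the measured TCP pose, the force, the opening and the grip force at its end, in the units of the state.
- manip.state(): the state, without advancing time (a new reading comes with each control period).
- manip.snapshot(name): name is "scene" or "side" or "wrist"; returns (picture, depth): 480x640x3 uint8, red, green, blue; 480x640 float32, m along the optical axis (not along the pixel's ray), 0 where there is no reading.
- manip.camera_params(name): a dict with "camera_matrix" (3x3 intrinsics, pixels), "pose" (4x4, takes a point from camera to world coordinates); the wrist camera has in their place "mount" (4x4, takes a point from camera to tool coordinates, whose origin is the TCP and whose axes are the flange's). Camera axes: x right, y up, looking along -z (the intrinsics and any distortion apply to the point x, -y, -z); pixel columns grow to the right and rows downward; lengths in m; the calibration is good to about 2 mm. A picture is of the moment at which its call begins: read the wrist's pose just before it. camera_params takes no time and is no camera call.
- manip.finish_job(): hands the job in; it is judged then, once.
Trained networks look in the newest picture that a camera, given by its name, has taken for a name from the list of things; names that differ only in an ending like _2 or _b are one class to them, and where a whole thing is asked for, a point or a joint stands for the part that bears it (a point fixed in the world has none). Each returns a list of dicts, best first, with "conf" (0 to 1); they miss things now and then, are a little off and sometimes report something else, mostly with a low value. They report only what shows in the picture. A call takes as long as a camera call.
- manip.cut_out(camera, target): "mask" (480x640 bool, what is visible of it) and "uv" ([column, row] in pixels, amid what is visible of it).
- manip.spot_point(camera, target): "uv" ([column, row] in pixels: a listed point, or the origin of a listed thing).
The state is a dict: "clock": time; "qpos": joint angles; "dq": joint speeds; "joint_efforts": joint torques, N m; "ee_pos": TCP position; "tool_rot": TCP orientation; "wrist_force": force on the tool from outside, world axes, zero at the start; "ft_torque": the same for the moment, N m; "gripper_width": opening from 0.0 (shut) to 1.0 (fully open); "finger_force": force on a finger pad.
Only numpy, scipy, OpenCV 4.12 (cv2) and the standard library are available. Lean on these libraries where they do the work, as an engineer would, in place of code of your own. Each camera call takes 0.05 s, during which the arm holds its last target. There are 200 camera calls.

### The job

Clear the saw table: take the scraper and push all the loose wooden chips off the white top into the catch pan tucked under its edge (don't pick chips off the top with the fingers; any that end up beside the pan may be picked up, but put them in the pan too). Once every chip is in the pan, carry it to the offcut bin and pour all the chips into the bin, picking up any that stray. At the end the scraper stands back on its rubber mat, the empty pan stands flat on the bench with its mouth tucked back under the middle of the same table edge, and the tin, mug and sanding block have been left alone.

Things in the scene. Friction and masses are not known exactly. Their poses are not given: they have to be found in the camera images.
- saw_table: White saw table: level plate 300 (x) x 250 (y) x 12 mm, plain rimless top 60 mm above the bench, on a solid red base 250 x 205 mm. Fixed. Origin at the centre of its underside, on the bench; z up. The plate overhangs the base by 22 to 25 mm all round; the space under the overhang is 48 mm high. The catch pan is tucked in under its -y edge.
- pan: Loose steel catch pan, a dustpan, 200 g. Floor 170 (x) x 110 (y) mm, 4 mm thick, its front 30 mm ramped up by 0.44 rad; 4 mm walls, 40 mm high, at both x sides and the back (-y); the open mouth (+y) faces the saw table and starts about 18 mm in under its overhanging edge; draw it back to -y before lifting. Wooden handle behind the back wall. Origin at the centre of the floor's underside, z up.
- pan_mouth (a point): Middle of the pan's front lip: pan frame (0, 55, 18) mm, the top of its ramp.
- pan_grip (a point): Grip point in the pan's handle, pan frame (0, -85, 77) mm. The handle is flat: 18 mm thick along pan x (close the fingers along x), 30 mm wide the other way, from about 20 to 107 mm above the bench, its top leaning back (to -y) by 0.4 rad.
- mat: Grey rubber mat, 160 (x) x 110 (y) mm, 6 mm thick, fixed on the bench: the scraper's place. Origin at the centre of its underside.
- scraper: Loose scraper block, 160 g: a black foot 80 (x) x 40 (y) x 26 mm (z) with vertical faces, and on it a wooden grip bar 60 (x) x 24 (y) mm, from 26 to 66 mm above the underside. Its long faces (+y and -y) push. Origin at the centre of its underside, z up. At the start it stands on the mat.
- bin: Open plywood offcut bin, 200 x 200 mm outside, 80 mm high, walls and floor 6 mm thick, fixed on the bench. Origin at the centre of its underside. Bin and mat stand to the left and right of the saw table, either way round.
- tin: Bystander: a closed tin, 72 mm diameter, 90 mm high. Origin at the centre of its underside. Leave it alone.
- mug: Bystander: a blue mug, 76 mm diameter, 85 mm high. Origin at the centre of its underside. Leave it alone.
- sandblock: Bystander: a cork sanding block, 110 x 60 x 32 mm, on the bench. Origin at the centre of its underside. Leave it alone.
- chip1: Loose wooden chip, 12 g: rectangular offcut 26 x 18 x 14 mm (x, y, z). Origin at the centre of its underside as it lay at the start, flat on the saw table. May be absent (None).
- chip2: Loose wooden chip, 12 g: round disc 24 mm diameter, 12 mm high. Origin at the centre of its underside as it lay at the start, flat on the saw table. May be absent (None).
- chip3: Loose wooden chip, 12 g: square offcut 20 x 20 x 16 mm. Origin at the centre of its underside as it lay at the start, flat on the saw table. May be absent (None).
- chip4: Loose wooden chip, 12 g: strip 30 x 14 x 12 mm. Origin at the centre of its underside as it lay at the start, flat on the saw table. May be absent (None).
- chip5: Loose wooden chip, 12 g: round plug 20 mm diameter, 16 mm high. Origin at the centre of its underside as it lay at the start, flat on the saw table. May be absent (None).
- chip6: Loose wooden chip, 12 g: rectangular offcut 24 x 22 x 12 mm. Origin at the centre of its underside as it lay at the start, flat on the saw table. May be absent (None).
- chip7: Loose wooden chip, 12 g: rectangular offcut 22 x 16 x 18 mm. Origin at the centre of its underside as it lay at the start, flat on the saw table. May be absent (None).
- chip8: Loose wooden chip, 12 g: round disc 28 mm diameter, 12 mm high. Origin at the centre of its underside as it lay at the start, flat on the saw table. May be absent (None).
- chip9: Loose wooden chip, 12 g: rectangular offcut 28 x 20 x 12 mm. Origin at the centre of its underside as it lay at the start, flat on the saw table. May be absent (None).
- chip10: Loose wooden chip, 12 g: square offcut 18 x 18 x 14 mm. Origin at the centre of its underside as it lay at the start, flat on the saw table. May be absent (None).

How it is judged:
By the outcome, as a careful person would: the job done as asked, in the order asked, and still so for the second after the job is handed in, with the robot touching nothing.
Of chip1, chip2, chip3, chip4, chip5, chip6, chip7, chip8, chip9, chip10 only 6 to 9 are there at a start; the rules pass over those that are not, and their reading is None.
At some moment in a run one of scraper, chip1, chip2, chip3, chip4, chip5, chip6, chip7, chip8, chip9 may be knocked a few centimetres aside while the robot is not near it.
It also fails if it takes over 200 s, if anything falls off the work surface, if the arm or the gripper's body presses on something with over 40 N, if the wrist force passes 120 N, or if a joint passes its speed limit or range.

## Working session

There is one attempt and no reset: what is moved stays moved. The work goes in short steps, Python scripts to look and compute and a shell command to move; the robot and the scene stay as the last step left them, time stands still between calls to the robot, and variables do not carry over. Pictures are saved under pics/ and viewed, at most 14 in all, crops included, and the job is handed in when it is done.

```bash
ls; mkdir -p pics; cat > h.py <<'E'
import numpy as np,cv2
from cell import manip
from scipy.spatial.transform import Rotation as R
def cam(n):
    p=manip.camera_params(n);K=np.array(p["camera_matrix"])
    if "pose" in p: T=np.array(p["pose"])
    else:
        s=manip.state();W=np.eye(4);W[:3,:3]=R.from_euler('xyz',s["tool_rot"]).as_matrix();W[:3,3]=s["ee_pos"];T=W@np.array(p["mount"])
    return K,T,p
def pts(K,T,u,v,d):
    u=np.asarray(u,float);v=np.asarray(v,float)
    c=np.stack([(u-K[0,2])/K[0,0]*d,-(v-K[1,2])/K[1,1]*d,-d],-1)
    return c@T[:3,:3].T+T[:3,3]
def onz(K,T,u,v,z):
    o=T[:3,3];r=pts(K,T,u,v,1.0)-o
    return o+r*(z-o[2])/r[2]
def snap(n,save=None):
    K,T,p=cam(n);im,d=manip.snapshot(n)
    if save: cv2.imwrite('pics/'+save,im[:,:,::-1])
    return K,T,im,d
E
python3 - <<'E'
from h import *
s=manip.state();print(s,manip.grasp_offset)
for n in("scene","side"):
    K,T,im,d=snap(n,n+'0.png');print(n,K.tolist(),T.round(3).tolist(),manip.camera_params(n).keys())
    for t in["saw_table","pan","pan_mouth","pan_grip","mat","scraper","bin","tin","mug","sandblock"]+["chip%d"%i for i in range(1,11)]:
        r=manip.spot_point(n,t)[:2]
        print(t,[(np.round(q["uv"]).tolist(),round(q["conf"],2)) for q in r])
E
```

```text
pics
{'clock': 0.0, 'qpos': array([-1.17429222e+00,  5.28326801e-02,  1.40179229e+00, -2.19615482e-05,
        1.68858623e+00, -7.03081754e-02]), 'dq': array([-1.44516622e-03, -4.10049797e-04,  2.72254600e-03, -1.38327305e-05,
        5.39053854e-04, -1.07673748e-03]), 'joint_efforts': array([-1.47796833e-03, -3.81668293e+01, -3.60188127e+01, -1.08103168e-04,
        6.06985952e-03,  5.17302306e-05]), 'ee_pos': array([ 0.23613457, -0.46847047,  0.19154051]), 'tool_rot': array([-3.13997657e+00, -9.19442157e-05,  4.66809643e-01]), 'wrist_force': array([-0.65634822, -0.17707314, -0.80698892]), 'ft_torque': array([-0.02188421,  0.01780201,  0.00171203]), 'finger_force': 0.0, 'gripper_width': 0.9962093778649973} 0.0187
scene [[513.9239804027033, 0.0, 319.5656480340193], [0.0, 513.9239804027033, 238.4882285761533], [0.0, 0.0, 1.0]] [[-0.341, -0.656, 0.673, 1.319], [0.94, -0.232, 0.25, 0.255], [-0.008, 0.718, 0.696, 0.838], [0.0, 0.0, 0.0, 1.0]] dict_keys(['camera_matrix', 'pose'])
saw_table [([368.0, 265.0], 0.69)]
pan [([367.0, 281.0], 0.71)]
pan_mouth [([319.0, 260.0], 0.65)]
pan_grip [(
[... 1284 characters left out ...]
4)]
bin [([242.0, 190.0], 0.87)]
tin [([417.0, 385.0], 0.73)]
mug [([304.0, 181.0], 0.78), ([320.0, 266.0], 0.51)]
sandblock [([420.0, 334.0], 0.62)]
chip1 [([250.0, 226.0], 0.65), ([277.0, 257.0], 0.65)]
chip2 [([250.0, 226.0], 0.65), ([277.0, 257.0], 0.65)]
chip3 [([250.0, 226.0], 0.65), ([277.0, 257.0], 0.65)]
chip4 [([250.0, 226.0], 0.65), ([277.0, 257.0], 0.65)]
chip5 [([250.0, 226.0], 0.65), ([277.0, 257.0], 0.65)]
chip6 [([250.0, 226.0], 0.65), ([277.0, 257.0], 0.65)]
chip7 [([250.0, 226.0], 0.65), ([277.0, 257.0], 0.65)]
chip8 [([250.0, 226.0], 0.65), ([277.0, 257.0], 0.65)]
chip9 [([250.0, 226.0], 0.65), ([277.0, 257.0], 0.65)]
chip10 [([250.0, 226.0], 0.65), ([277.0, 257.0], 0.65)]
```

View pics/scene0.png

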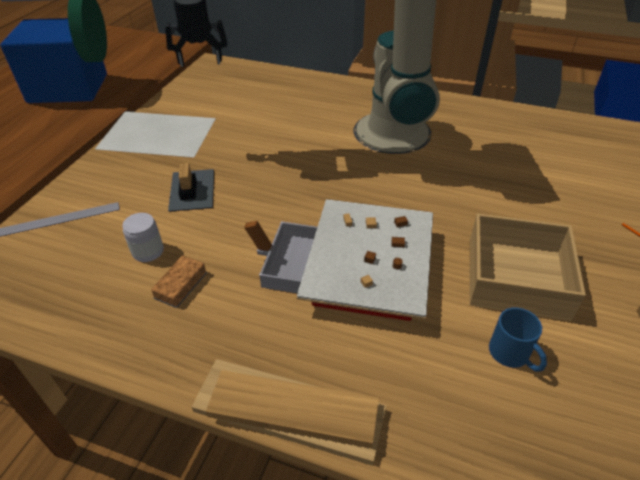

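View pics/side0.png

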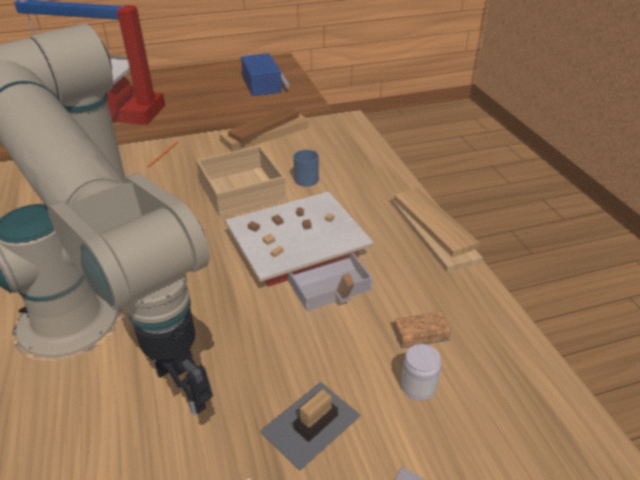

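The scene picture shows 7 chips on the white top (columns 345–405, rows 218–283), the pan with its handle at (257,235), the mat and scraper at (190,188), the bin at (525,265), and the tin, mug and block clear of the work. Next I measure poses from the masks and depth.

```bash
cat >> h.py <<'E'
def cloud(n,t,K,T,d,best=0):
    r=manip.cut_out(n,t)
    if not r: return None
    m=cv2.erode(r[best]["mask"].astype(np.uint8),np.ones((3,3)))>0
    m&=d>0
    v,u=np.nonzero(m);return pts(K,T,u,v,d[v,u])
def rect(P):
    (cx,cy),(w,h),a=cv2.minAreaRect((P[:,:2]*1000).astype(np.float32));return [round(float(x),1) for x in(cx,cy,w,h,a)]
def chips(K,T,im,d,C,yaw,zlo=0.064,zhi=0.085,hx=.152,hy=.127):
    v,u=np.nonzero(d>0);P=pts(K,T,u,v,d[v,u]);L=(P[:,:2]-C)@np.array([[np.cos(yaw),-np.sin(yaw)],[np.sin(yaw),np.cos(yaw)]])
    ok=(abs(L[:,0])<hx)&(abs(L[:,1])<hy)&(P[:,2]>zlo)&(P[:,2]<zhi)
    m=np.zeros(d.shape,np.uint8);m[v[ok],u[ok]]=1
    n,lab,st,ce=cv2.connectedComponentsWithStats(m)
    out=[]
    for i in range(1,n):
        if st[i,4]<12: continue
        k=ok&(lab[v,u]==i);q=P[k];q=q[q[:,2]>q[:,2].max()-.004]
        out.append(((L[k]).mean(0).round(3).tolist(),q.mean(0).round(3).tolist(),int(st[i,4])))
    return out
E
python3 - <<'E'
from h import *
K,T,im,d=snap("scene")
for t,zl,zh in[("saw_table",.052,.066),("pan",-.01,.06),("pan_grip",.03,.12),("mat",.002,.012),("scraper",.05,.1),("scraper",.02,.045),("bin",.073,.09),("tin",.08,.1),("mug",.075,.1),("sandblock",.025,.045)]:
    P=cloud("scene",t,K,T,d)
    if P is None: print(t,None);continue
    Q=P[(P[:,2]>zl)&(P[:,2]<zh)]
    print(t,len(P),len(Q),np.percentile(P[:,2],[2,50,98]).round(3),rect(Q) if len(Q)>3 else'')
E
```

```text
saw_table 11032 10633 [0.014 0.059 0.062] [565.6, 89.1, 304.0, 246.7, 8.1]
pan 2826 2570 [0.001 0.007 0.096] [602.2, -99.0, 174.0, 115.6, 8.1]
pan_grip 2952 843 [0.001 0.008 0.097] [605.9, -108.4, 173.3, 135.2, 9.3]
mat 925 885 [0.001 0.005 0.009] [449.8, -419.1, 157.6, 106.1, 27.0]
scraper 436 170 [0.013 0.039 0.073] [458.5, -422.7, 60.9, 21.0, 28.4]
scraper 436 201 [0.013 0.039 0.073] [460.1, -421.3, 75.7, 35.8, 27.6]
bin 9641 1216 [0.003 0.03  0.08 ] [476.5, 396.5, 206.3, 200.2, 7.9]
tin 1280 516 [0.011 0.071 0.091] [683.6, -401.0, 64.4, 60.9, 63.8]
mug 2300 386 [0.008 0.052 0.085] [677.0, 397.2, 74.6, 72.0, 3.1]
sandblock None
```

```bash
cat >> h.py <<'E'
C=np.array([.5656,.0891]);YAW=np.radians(8.1)
def t2w(x,y): # table mm -> world m
    c,s=np.cos(YAW),np.sin(YAW);return C+np.array([c*x-s*y,s*x+c*y])/1000
def go(x,y,z,yawdeg):
    s=manip.state();M=R.from_euler('xyz',s["tool_rot"]);D=R.from_euler('xyz',[180,0,yawdeg],degrees=True)
    dp=M.inv().apply(np.array([x,y,z])-s["ee_pos"]);rv=(M.inv()*D).as_rotvec(degrees=True)
    print('at',s["ee_pos"].round(4),'shift mm(start tool axes)',(dp*1000).round(1),'turn',rv.round(2),'world d',((np.array([x,y,z])-s["ee_pos"])*1000).round(1))
E
python3 - <<'E'
from h import *
for n in("scene","side"):
    K,T,im,d=snap(n)
    for c in sorted(chips(K,T,im,d,C,YAW,zlo=.066)): print(n,c)
v,u=np.nonzero(d>0)
go(.4595,-.422,.12,27.8)
E
```

```text
scene ([-0.097, 0.055], [0.461, 0.129, 0.074], 95)
scene ([-0.082, -0.01], [0.485, 0.068, 0.072], 93)
scene ([-0.081, -0.063], [0.493, 0.016, 0.072], 71)
scene ([-0.032, 0.055], [0.526, 0.139, 0.072], 110)
scene ([0.027, 0.002], [0.591, 0.095, 0.075], 100)
scene ([0.034, 0.06], [0.589, 0.153, 0.076], 87)
scene ([0.093, 0.005], [0.655, 0.108, 0.074], 93)
side ([-0.102, 0.05], [0.456, 0.124, 0.074], 65)
side ([-0.085, -0.013], [0.482, 0.063, 0.071], 65)
side ([-0.084, -0.066], [0.491, 0.01, 0.071], 59)
side ([-0.035, 0.052], [0.524, 0.135, 0.07], 60)
side ([0.024, -0.001], [0.588, 0.091, 0.075], 55)
side ([0.03, 0.056], [0.586, 0.149, 0.074], 43)
side ([0.09, 0.001], [0.655, 0.101, 0.073], 45)
at [ 0.2363 -0.4688  0.1924] shift mm(start tool axes) [220.4  58.6  72.4] turn [ 0.   -0.   -1.05] world d [223.2  46.8 -72.4]
```

```bash
python3 -m creep '[0.0275,0.0073,0,0,0,-0.13,0.0275,0.0073,0,0,0,-0.13,0.0275,0.0073,0,0,0,-0.13,0.0275,0.0073,0,0,0,-0.13,0.0275,0.0073,0,0,0,-0.13,0.0275,0.0073,0,0,0,-0.13,0.0275,0.0073,0,0,0,-0.13,0.0275,0.0073,0,0,0,-0.13,0,0,0.02,0,0,0,0,0,0.02,0,0,0]' 0
python3 -c "
from h import *
manip.snapshot('scene')
K,T,im,d=snap('wrist','w1.png')
go(.4595,-.422,.04,27.8)
for t in ('scraper','mat'):
  P=cloud('wrist',t,K,T,d)
  if P is None: print(t,None);continue
  for a,b in((.06,.09),(.02,.04),(.002,.012)):
    Q=P[(P[:,2]>a)&(P[:,2]<b)]
    print(t,a,len(Q),rect(Q) if len(Q)>3 else '')
"
```

```text
clock: 3.75
ee_pos: [0.4598, -0.42, 0.1521]
tool_rot: [3.14, -0.0, 0.486]
wrist_force: [0.1, -0.5, -1.0]
gripper_width: 1.0
finger_force: 0.0
at [ 0.4577 -0.4189  0.1487] shift mm(start tool axes) [  0.3   4.2 108.7] turn [-0.34  0.1   0.01] world d [   1.8   -3.1 -108.7]
scraper 0.06 3364 [455.9, -426.0, 59.2, 24.0, 28.2]
scraper 0.02 2344 [456.1, -425.8, 78.1, 38.5, 28.1]
scraper 0.002 0 
mat 0.06 0 
mat 0.02 0 
mat 0.002 19979 [445.9, -423.0, 159.8, 109.3, 27.0]
```

View pics/w1.png

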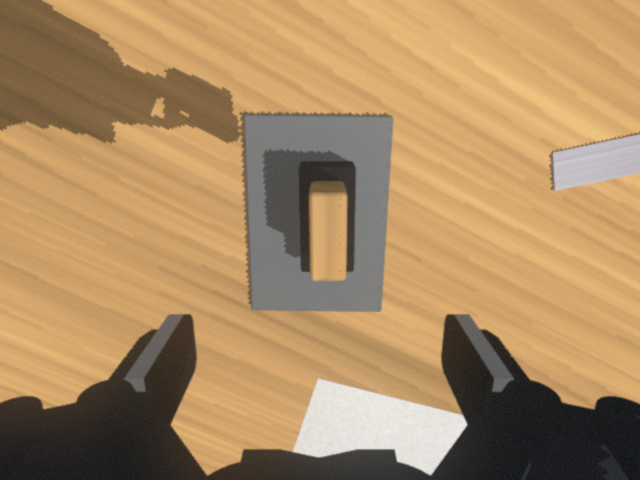

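The wrist picture shows the scraper standing on the mat at (328,228), square to the fingers and a few mm off centre. I'll descend and grip.

```bash
python3 -m creep '[-0.0035,0.005,0.02,0,0,0,0,0,0.02,0,0,0,0,0,0.02,0,0,0,0,0,0.02,0,0,0,0,0,0.02,0,0,0,0,0,0.01,0,0,0,0,0,0,0,0,0]' 0
python3 -c "
from h import *
for i in range(3): print(manip.state()['ee_pos'])"
python3 -m creep '[0,0,0,0,0,0,0,0,0,0,0,0,0,0,0,0,0,0,0,0,0,0,0,0,0,0,0,0,0,0,0,0,0,0,0,0,0,0,0,0,0,0,0,0,0,0,0,0]' 1 60
python3 -c "
from h import *
for i in range(3): print(manip.state()['ee_pos'])"
```

```text
clock: 4.65
ee_pos: [0.4576, -0.4262, 0.042]
tool_rot: [-3.141, 0.0, 0.485]
wrist_force: [-0.3, -0.7, -0.4]
gripper_width: 1.0
finger_force: 0.0
[ 0.45759266 -0.42616545  0.04201432]
[ 0.45759266 -0.42616545  0.04201432]
[ 0.45759266 -0.42616545  0.04201432]
clock: 5.45
ee_pos: [0.4579, -0.4263, 0.0424]
tool_rot: [-3.142, 0.0, 0.485]
wrist_force: [1.1, 0.7, 0.2]
gripper_width: -0.001
finger_force: 0.0
[ 0.45787304 -0.42627978  0.04236715]
[ 0.45787304 -0.42627978  0.04236715]
[ 0.45787304 -0.42627978  0.04236715]
```

```bash
python3 -c "
from h import *
K,T,im,d=snap('side','s1.png'); P=cloud('side','scraper',K,T,d)
K2,T2,im2,d2=snap('wrist')
import cv2
cv2.imwrite('pics/m1.png',np.hstack([cv2.resize(im[300:480,160:420],(520,360)),cv2.resize(im2,(270,360))])[:,:,::-1])
print(rect(P[P[:,2]>.05]),np.percentile(P[:,2],[2,50,98]))
print(manip.state())
"
```

```text
[455.6, -431.3, 60.6, 22.7, 25.9] [0.01360382 0.03461689 0.07175702]
{'clock': 5.6, 'qpos': array([-8.08669972e-01,  4.23894715e-01,  1.27011530e+00, -3.50681902e-05,
        1.44760086e+00,  2.77183833e-01]), 'dq': array([-0.00054481, -0.00072093,  0.00226951,  0.00020494,  0.00064507,
        0.00139898]), 'joint_efforts': array([ 2.27333585e-03, -5.08875453e+01, -3.41812277e+01,  7.95395493e-06,
        6.68714238e-04, -1.80977503e-05]), 'ee_pos': array([ 0.45787443, -0.4262709 ,  0.04238955]), 'tool_rot': array([-3.14158465e+00,  3.84615627e-05,  4.84946832e-01]), 'wrist_force': array([-0.21515444, -0.70479323,  0.89960404]), 'ft_torque': array([ 0.00916366, -0.00679667, -0.0746117 ]), 'finger_force': 0.0, 'gripper_width': 0.0009487995751599439}
```

View pics/m1.png

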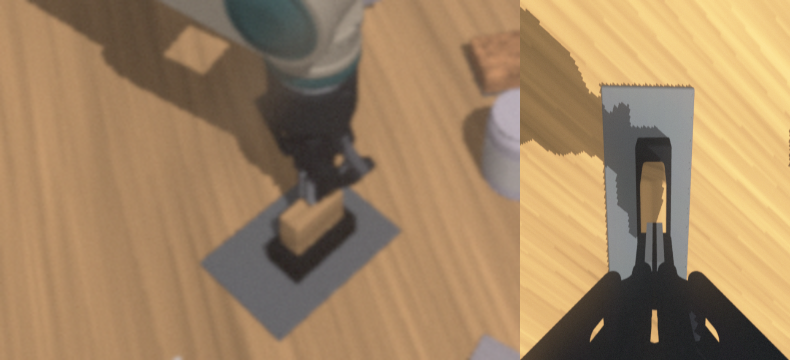

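```bash
python3 -c "
from h import *
print(manip.camera_params('wrist')['mount'].round(3).tolist() if hasattr(manip.camera_params('wrist')['mount'],'round') else manip.camera_params('wrist'))
K,T,im,d=snap('wrist')
cv2.imwrite('pics/w2.png',im[:,:,::-1])
o=np.append(manip.state()['ee_pos'],1)
c=np.linalg.inv(T)@o;print('tcp uv',K[0,2]+K[0,0]*c[0]/-c[2],K[1,2]-K[1,1]*c[1]/-c[2],-c[2])
for uv in[(310,305),(325,305),(328,230),(328,330),(310,330)]:
  print(uv,d[uv[1],uv[0]],pts(K,T,uv[0],uv[1],d[uv[1],uv[0]]).round(3))
for r in range(180,340,10): print(r,d[r,300:345:5].round(3))
"
```

```text
[[-0.001, 0.952, 0.306, 0.079], [1.0, 0.001, 0.0, -0.0], [0.0, 0.306, -0.952, -0.181], [0.0, 0.0, 0.0, 1.0]]
tcp uv 318.9990942984958 277.52455027799385 0.19664548419822897
(310, 305) 0.14644612 [ 0.466 -0.418  0.092]
(325, 305) 0.14608224 [ 0.469 -0.423  0.092]
(328, 230) 0.17220944 [ 0.484 -0.416  0.059]
(328, 330) 0.13155617 [ 0.469 -0.424  0.107]
(310, 330) 0.12987702 [ 0.467 -0.418  0.109]
180 [0.221 0.221 0.221 0.22  0.219 0.219 0.22  0.22  0.22 ]
190 [0.201 0.201 0.201 0.201 0.201 0.201 0.201 0.2   0.2  ]
200 [0.196 0.196 0.196 0.197 0.197 0.197 0.196 0.196 0.196]
210 [0.198 0.198 0.198 0.199 0.198 0.198 0.196 0.198 0.197]
220 [0.188 0.189 0.187 0.188 0.188 0.189 0.188 0.188 0.19 ]
230 [0.175 0.174 0.175 0.174 0.174 0.172 0.174 0.173 0.175]
240 [0.163 0.163 0.164 0.162 0.163 0.162 0.162 0.162 0.163]
250 [0.161 0.161 0.16  0.162 0.163 0.161 0.16  0.162 0.162]
260 [0.162 0.163 0.163 0.163 0.161 0.162 0.163 0.163 0.163]
270 [0.163 0.164 0.163 0.164 0.164 0.164 0.163 0.164 0.164]
280 [0.165 0.164 0.165 0.166 0.165 0.166 0.    0.164 0.165]
290 [0.166 0.167 0.166 0.168 0.168 0.166 0.166 0.167 0.166]
300 [0.149 0.151 0.15  0.15  0.151 0.149 0.15  0.15  0.168]
310 [0.143 0.143 0.143 0.143 0.143 0.143 0.144 0.142 0.152]
320 [0.137 0.137 0.137 0.135 0.136 0.136 0.137 0.135 0.145]
330 [0.13  0.131 0.13  0.131 0.131 0.13  0.13  0.13  0.13 ]
```

View pics/w2.png

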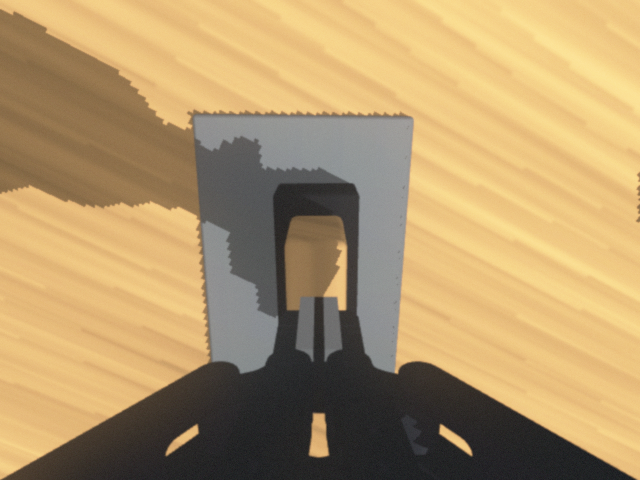

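The shut fingertips (320,298) read about z=0.087, above the bar top at 0.072. So the tips sit about 45 mm short of the reported TCP, with xy agreeing. I'll open, go lower in small steps while watching the force, then grip again.

```bash
python3 -m creep '[0,0,0,0,0,0,0,0,0,0,0,0,0,0,0,0,0,0,0,0,0,0,0,0,0,0,0,0,0,0,0,0,0,0,0,0,0,0,0,0,0,0]' 0
python3 -m creep '[0,0,0.008,0,0,0,0,0,0.008,0,0,0,0,0,0.008,0,0,0]'
python3 -m creep '[0,0,0.007,0,0,0,0,0,0.007,0,0,0,0,0,0,0,0,0]'
python3 -m creep '[0,0,0,0,0,0,0,0,0,0,0,0,0,0,0,0,0,0,0,0,0,0,0,0,0,0,0,0,0,0,0,0,0,0,0,0,0,0,0,0,0,0,0,0,0,0,0,0]' 1 60
```

```text
clock: 6.35
ee_pos: [0.4579, -0.4263, 0.0424]
tool_rot: [3.142, 0.0, 0.485]
wrist_force: [0.4, 0.3, 0.9]
gripper_width: 1.002
finger_force: 0.0
clock: 6.65
ee_pos: [0.4576, -0.426, 0.0172]
tool_rot: [-3.141, 0.0, 0.485]
wrist_force: [0.1, -0.5, -1.0]
gripper_width: 1.005
finger_force: 0.0
clock: 6.95
ee_pos: [0.4573, -0.4257, 0.0028]
tool_rot: [-3.139, 0.001, 0.485]
wrist_force: [0.3, 0.5, 0.0]
gripper_width: 0.997
finger_force: 0.0
clock: 7.75
ee_pos: [0.458, -0.4264, 0.0048]
tool_rot: [3.141, -0.0, 0.485]
wrist_force: [-1.6, -0.6, 2.8]
gripper_width: 0.273
finger_force: 60.0
```

```bash
python3 -m creep '[0,0,-0.02,0,0,0,0,0,-0.028,0,0,0,0,0,-0.028,0,0,0,0,0,-0.028,0,0,0,0,0,-0.03,0,0,0,0,0,0,0,0,-8,0,0,0,0,0,-8,0,0,0,0,0,-8,0,0,0,0,0,-8]'
python3 -m creep '[0,0,0,0,0,-8,0,0,0,0,0,-8,0,0,0,0,0,-8,0,0,0,0,0,-8,0,0,0,0,0,-6.3,0,0,0,0,0,0]'
python3 -m creep '[0.023,0.0025,0,0,0,0,0.023,0.0025,0,0,0,0,0.023,0.0025,0,0,0,0,0.023,0.0025,0,0,0,0,0.023,0.0025,0,0,0,0,0.023,0.0025,0,0,0,0,0.023,0.0025,0,0,0,0,0.023,0.0025,0,0,0,0,0.023,0.0025,0,0,0,0,0.023,0.0025,0,0,0,0]'
python3 -m creep '[0.023,0.0025,0,0,0,0,0.023,0.0025,0,0,0,0,0.023,0.0025,0,0,0,0,0.023,0.0025,0,0,0,0,0.023,0.0025,0,0,0,0,0.023,0.0025,0,0,0,0,0.023,0.0025,0,0,0,0,0.023,0.0025,0,0,0,0,0.023,0.0025,0,0,0,0,0,0,0,0,0,0]'
cat >>h.py <<'E'
def loc(p): return ((p[:2]-C)@np.array([[np.cos(YAW),-np.sin(YAW)],[np.sin(YAW),np.cos(YAW)]])*1000).round(1)
def st():
    s=manip.state();print('local mm',loc(s["ee_pos"]),'z',s["ee_pos"][2].round(4),'rpy',np.degrees(s["tool_rot"]).round(1),'g',round(float(s["gripper_width"]),3),'F',s["wrist_force"].round(1),'t',s["clock"])
def allchips(zlo=.066,cams=("scene","side"),**k):
    for n in cams:
        K,T,im,d=snap(n)
        print(n,[(np.array(c[0])*1000,c[2]) for c in sorted(chips(K,T,im,d,C,YAW,zlo=zlo,**k))])
E
python3 -c "
from h import *
st();allchips()
K,T,im,d=snap('wrist','w3.png')
P=cloud('wrist','saw_table',K,T,d); P=P[(P[:,2]>.05)&(P[:,2]<.066)];print(rect(P),len(P))
P=cloud('wrist','scraper',K,T,d); print(rect(P),np.percentile(P[:,2],[2,50,98]))
"
```

```text
clock: 8.65
ee_pos: [0.4577, -0.4259, 0.1374]
tool_rot: [-3.14, -0.0, 1.049]
wrist_force: [-0.3, -0.6, -2.3]
gripper_width: 0.267
finger_force: 59.5
clock: 9.25
ee_pos: [0.4577, -0.426, 0.1375]
tool_rot: [-3.141, -0.001, 1.713]
wrist_force: [0.8, 0.1, -1.9]
gripper_width: 0.271
finger_force: 59.5
clock: 10.25
ee_pos: [0.45, -0.194, 0.138]
tool_rot: [-3.141, -0.0, 1.708]
wrist_force: [0.6, -0.2, -1.7]
gripper_width: 0.272
finger_force: 59.4
clock: 11.25
ee_pos: [0.4431, 0.0151, 0.1382]
tool_rot: [-3.141, -0.001, 1.712]
wrist_force: [0.5, 0.2, -1.5]
gripper_width: 0.266
finger_force: 59.4
local mm [-131.7  -56. ] z 0.1382 rpy [-180.    -0.    98.1] g 0.266 F [ 0.5  0.2 -1.5] t 11.25
scene [(array([-97.,  54.]), 100), (array([-82., -10.]), 95), (array([-81., -62.]), 68), (array([-33.,  56.]), 105), (array([28.,  3.]), 105), (array([34., 60.]), 85), (array([93.,  5.]), 92)]
side [(array([-85., -66.]), 62), (array([-82., -16.]), 34), (array([-35.,  52.]), 56), (array([23., -2.]), 56), (array([29., 56.]), 41), (array([89.,  0.]), 45)]
[536.1, 57.6, 241.0, 196.7, 8.0] 91450
[442.6, 15.9, 38.9, 70.1, 8.0] [0.15160725 0.20457296 0.20630504]
```

View pics/w3.png

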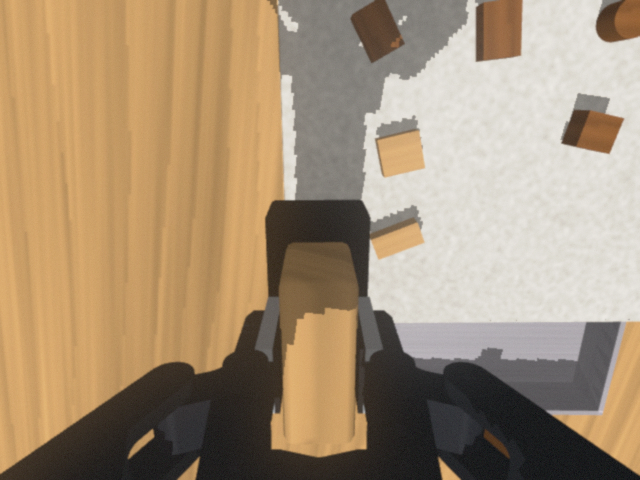

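```bash
python3 -m creep '[0.02,0,0,0,0,0,0,0,0.02,0,0,0,0,0,0.02,0,0,0,0,0,0.02,0,0,0,0,0,0.012,0,0,0,0,0,0.004,0,0,0,0,0,0,0,0,0]'
python3 -c "
from h import *
st()"
```

```text
clock: 12.2
ee_pos: [0.4407, 0.0325, 0.0624]
tool_rot: [-3.141, 0.0, 1.711]
wrist_force: [0.3, -0.1, -1.7]
gripper_width: 0.269
finger_force: 59.5
local mm [-131.7  -38.4] z 0.0624 rpy [-180.    0.   98.] g 0.269 F [ 0.3 -0.1 -1.7] t 12.2
```

```bash
python3 -m creep '[0,0,0.0015,0,0,0,0,0.008,0,0,0,0,0,0.008,0,0,0,0,0,0.008,0,0,0,0,0,0.008,0,0,0,0,0,0.008,0,0,0,0,0,0.008,0,0,0,0,0,0.008,0,0,0,0,0,0.006,0,0,0,0,0,0,0,0,0,0]'
python3 -m creep '[0,-0.02,0,0,0,0,0,-0.01,-0.02,0,0,0,0,-0.02,-0.02,0,0,0,0.03,-0.02,-0.02,0,0,0,0.03,0,0,0,0,0,0.03,0,0,0,0,0,0,0,0,0,0,0]'
python3 -c "
from h import *
st();allchips()
K,T,im,d=snap('wrist','w4.png')
for t in ('pan',):
  P=cloud('wrist',t,K,T,d)
  L=np.array([loc(p) for p in P])
  print(L.min(0),L.max(0)); 
  for a,b in((-.01,.012),(.034,.046)):
    q=L[(P[:,2]>a)&(P[:,2]<b)]; print(a,len(q),np.percentile(q,[1,99],axis=0))
"
```

```text
clock: 13.2
ee_pos: [0.5026, 0.0416, 0.0608]
tool_rot: [3.142, 0.0, 1.712]
wrist_force: [-0.1, 0.4, -2.1]
gripper_width: 0.27
finger_force: 59.5
clock: 13.9
ee_pos: [0.4194, 0.1233, 0.1212]
tool_rot: [3.141, -0.001, 1.715]
wrist_force: [0.5, 0.2, -1.1]
gripper_width: 0.268
finger_force: 59.8
local mm [-139.9   54.4] z 0.1212 rpy [ 1.80e+02 -1.00e-01  9.83e+01] g 0.268 F [ 0.5  0.2 -1.1] t 13.9
scene [(array([-98.,  55.]), 95), (array([-34., -13.]), 97), (array([-32.,  56.]), 107), (array([-31., -68.]), 78), (array([28.,  3.]), 104), (array([34., 60.]), 84), (array([92.,  5.]), 90)]
side [(array([-102.,   52.]), 63), (array([-37., -16.]), 60), (array([-35.,  52.]), 63), (array([-34., -72.]), 59), (array([24., -2.]), 59), (array([29., 56.]), 44), (array([89.,  1.]), 45)]
[ -28.8 -196.4] [ -14.1 -184.8]
-0.01 106 [[ -28.79  -196.075]
 [ -15.6   -184.82 ]]Traceback (most recent call last):
  File "<string>", line 10, in <module>
    q=L[(P[:,2]>a)&(P[:,2]<b)]; print(a,len(q),np.percentile(q,[1,99],axis=0))
                                               ~~~~~~~~~~~~~^^^^^^^^^^^^^^^^^
    return _quantile_unchecked(
        a, q, axis, out, overwrite_input, method, keepdims, weights)
    return _ureduce(a,
                    func=_quantile_ureduce_func,
    ...<5 lines>...
                    overwrite_input=overwrite_input,
                    method=method)
    r = func(a, **kwargs)
    result = _quantile(arr,
                       quantiles=q,
    ...<2 lines>...
                       out=out,
                       weights=wgt)
    slices_having_nans = np.isnan(arr[-1, ...])
                                  ~~~^^^^^^^^^
IndexError: index -1 is out of bounds for axis 0 with size 0
```

```bash
python3 -m creep '[0,0,0.02,0,0,0,0,0,0.02,0,0,0,0,0,0.014,0,0,0,0,0,0.006,0,0,0,0,0,0,0,0,0]'
python3 -m creep '[0,0.008,0,0,0,0,0,0.008,0,0,0,0,0,0.008,0,0,0,0,0,0.008,0,0,0,0,0,0.008,0,0,0,0,0,0.008,0,0,0,0,0,0.008,0,0,0,0,0,0.008,0,0,0,0,0,0,0,0,0,0]'
python3 -m creep '[0,-0.02,0,0,0,0,0,0,-0.02,0,0,0,0,0,-0.02,0,0,0,0,0,-0.02,0,0,0]'
python3 -c "
from h import *
st();allchips(cams=('scene',))
K,T,im,d=snap('scene')
P=cloud('scene','pan',K,T,d)
L=np.array([loc(p) for p in P])
for a,b in((-.01,.015),(.03,.048)):
    q=L[(P[:,2]>a)&(P[:,2]<b)]; print(a,len(q),np.percentile(q,[1,99],axis=0) if len(q) else '')
"
```

```text
clock: 14.6
ee_pos: [0.4198, 0.1201, 0.0603]
tool_rot: [-3.14, 0.0, 1.711]
wrist_force: [1.2, -0.1, -2.4]
gripper_width: 0.272
finger_force: 59.7
clock: 15.5
ee_pos: [0.4843, 0.1299, 0.0608]
tool_rot: [3.141, 0.0, 1.712]
wrist_force: [-0.8, -0.5, -1.5]
gripper_width: 0.268
finger_force: 59.9
clock: 15.9
ee_pos: [0.4633, 0.127, 0.1216]
tool_rot: [-3.141, 0.0, 1.712]
wrist_force: [-0.3, 0.5, -0.8]
gripper_width: 0.271
finger_force: 60.0
local mm [-96.   51.9] z 0.1216 rpy [-180.     0.    98.1] g 0.271 F [-0.3  0.5 -0.8] t 15.9
scene [(array([-34., -13.]), 98), (array([-32.,  53.]), 190), (array([-31., -68.]), 77), (array([28.,  2.]), 100), (array([34., 60.]), 88), (array([92.,  5.]), 90)]
-0.01 1657 [[ -73.9   -214.8  ]
 [  95.344 -141.756]]
0.03 444 [[ -73.857 -243.428]
 [  96.3   -135.086]]
```

```bash
python3 -m creep '[-0.006,0.029,0,0,0,0,-0.006,0.029,0,0,0,0,-0.006,0.029,0,0,0,0,-0.006,0.029,0,0,0,0,-0.006,0.029,0,0,0,0,-0.006,0.029,0,0,0,0,-0.006,0.029,0,0,0,0,-0.005,0.028,0,0,0,0,0,0,0,0,0,0]'
python3 -c "
from h import *
st()"
python3 -m creep '[0,0,0.02,0,0,0,0,0,0.02,0,0,0,0,0,0.014,0,0,0,0,0,0.006,0,0,0,0,0,0,0,0,0]'
python3 -m creep '[0,-0.008,0,0,0,0,0,-0.008,0,0,0,0,0,-0.008,0,0,0,0,0,-0.008,0,0,0,0,0,-0.008,0,0,0,0,0,-0.008,0,0,0,0,0,-0.006,0,0,0,0,0,0,0,0,0,0]'
python3 -m creep '[0,0.02,0,0,0,0,0,0,-0.02,0,0,0,0,0,-0.02,0,0,0,0,0,-0.02,0,0,0]'
python3 -c "
from h import *
st();allchips()
"
```

```text
clock: 16.95
ee_pos: [0.6998, 0.1122, 0.1155]
tool_rot: [-3.136, 0.0, 1.711]
wrist_force: [-1.1, 0.5, -2.0]
gripper_width: 0.271
finger_force: 60.2
local mm [136.1   4. ] z 0.1155 rpy [-179.7    0.    98. ] g 0.271 F [-1.1  0.5 -2. ] t 16.95
clock: 17.45
ee_pos: [0.6984, 0.113, 0.0603]
tool_rot: [-3.14, 0.0, 1.712]
wrist_force: [0.6, -0.3, -0.3]
gripper_width: 0.271
finger_force: 60.4
clock: 18.25
ee_pos: [0.6452, 0.1054, 0.0615]
tool_rot: [3.141, 0.0, 1.712]
wrist_force: [0.0, -0.4, -2.0]
gripper_width: 0.266
finger_force: 60.2
clock: 18.65
ee_pos: [0.6656, 0.1082, 0.1215]
tool_rot: [3.142, 0.0, 1.712]
wrist_force: [0.9, 0.8, -2.3]
gripper_width: 0.27
finger_force: 60.3
local mm [101.7   4.9] z 0.1215 rpy [180.    0.   98.1] g 0.27 F [ 0.9  0.8 -2.3] t 18.65
scene [(array([-32.,  53.]), 191), (array([-31., -68.]), 78), (array([34., 60.]), 86)]
side [(array([-37., -16.]), 66), (array([-37.,  48.]), 111), (array([-34., -71.]), 61), (array([30., 56.]), 42), (array([35.,  2.]), 101)]
```

```bash
python3 -m creep '[0,0,-0.01,0,0,8,0,0,0,0,0,8,0,0,0,0,0,8,0,0,0,0,0,8,0,0,0,0,0,8,0,0,0,0,0,8,0,0,0,0,0,8,0,0,0,0,0,8,0,0,0,0,0,8,0,0,0,0,0,8]'
python3 -m creep '[0,0,0,0,0,8,0,0,0,0,0,2,-0.02,-0.02,0,0,0,0,-0.02,-0.02,0,0,0,0,-0.017,-0.02,0,0,0,0,0,-0.02,0,0,0,0,0,-0.015,0,0,0,0,0,0,0,0,0,0]'
python3 -c "
from h import *
st()"
python3 -m creep '[0,0,0.02,0,0,0,0,0,0.02,0,0,0,0,0,0.02,0,0,0,0,0,0.01,0,0,0,0,0,0,0,0,0]'
python3 -c "
from h import *
st()"
```

```text
clock: 19.75
ee_pos: [0.665, 0.1082, 0.1293]
tool_rot: [-3.141, 0.002, 0.31]
wrist_force: [0.4, -0.1, -1.4]
gripper_width: 0.269
finger_force: 60.5
clock: 20.55
ee_pos: [0.5951, 0.1959, 0.13]
tool_rot: [-3.141, 0.001, 0.143]
wrist_force: [-0.6, 0.2, -1.2]
gripper_width: 0.273
finger_force: 60.3
local mm [ 44.2 101.6] z 0.13 rpy [-180.     0.     8.2] g 0.273 F [-0.6  0.2 -1.2] t 20.55
clock: 21.05
ee_pos: [0.5956, 0.1937, 0.0602]
tool_rot: [3.141, 0.001, 0.141]
wrist_force: [-0.2, -0.0, -1.5]
gripper_width: 0.268
finger_force: 60.7
local mm [44.4 99.3] z 0.0602 rpy [1.8e+02 1.0e-01 8.1e+00] g 0.268 F [-0.2 -0.  -1.5] t 21.05
```

```bash
python3 -m creep '[0,0.01,0,0,0,0,0,0.01,0,0,0,0,0,0.01,0,0,0,0,0,0.01,0,0,0,0,0,0.01,0,0,0,0,0,0.01,0,0,0,0,0,0.01,0,0,0,0,0,0.01,0,0,0,0,0,0.01,0,0,0,0,0,0.01,0,0,0,0]'
python3 -m creep '[0,0.01,0,0,0,0,0,0.01,0,0,0,0,0,0.01,0,0,0,0,0,0.01,0,0,0,0,0,0.004,0,0,0,0,0,0,0,0,0,0]'
python3 -c "
from h import *
st();allchips()
"
```

```text
clock: 22.05
ee_pos: [0.6096, 0.0944, 0.0609]
tool_rot: [3.142, 0.0, 0.141]
wrist_force: [0.3, 0.2, -1.9]
gripper_width: 0.269
finger_force: 60.7
clock: 22.65
ee_pos: [0.6158, 0.051, 0.0609]
tool_rot: [3.141, 0.0, 0.14]
wrist_force: [-0.2, 0.4, -2.9]
gripper_width: 0.271
finger_force: 60.7
local mm [ 44.4 -44.8] z 0.0609 rpy [180.   0.   8.] g 0.271 F [-0.2  0.4 -2.9] t 22.65
scene [(array([-41., -67.]), 13), (array([-32.,  53.]), 187), (array([-27.,  -4.]), 14), (array([ 37., -76.]), 165), (array([ 37., -25.]), 13), (array([ 81., -44.]), 139)]
side [(array([-37., -16.]), 65), (array([-36.,  49.]), 113), (array([-33., -72.]), 54), (array([ 31., -68.]), 376)]
```

```bash
python3 -m creep '[0,0.004,0,0,0,0,0,0.004,0,0,0,0,0,0.004,0,0,0,0,0,0.004,0,0,0,0,0,0.004,0,0,0,0,0,0.004,0,0,0,0,0,0.004,0,0,0,0,0,0.004,0,0,0,0,0,0.004,0,0,0,0,0,0.004,0,0,0,0]'
python3 -m creep '[0,0.004,0,0,0,0,0,0.004,0,0,0,0,0,0.004,0,0,0,0,0,0.004,0,0,0,0,0,0.004,0,0,0,0,0,0.004,0,0,0,0,0,0.004,0,0,0,0,0,0.002,0,0,0,0,0,0,0,0,0,0]'
python3 -m creep '[0,-0.02,0,0,0,0,0,-0.02,0,0,0,0,0,0,-0.02,0,0,0,0,0,-0.02,0,0,0,0,0,-0.02,0,0,0,0,0,0,0,0,0]'
python3 -c "
from h import *
st();allchips()
snap('side','s2.png');K,T,im,d=snap('scene','c2.png')
"
```

```text
clock: 23.75
ee_pos: [0.6214, 0.0117, 0.0609]
tool_rot: [3.142, -0.0, 0.141]
wrist_force: [-0.2, 0.1, -1.9]
gripper_width: 0.274
finger_force: 60.7
clock: 24.65
ee_pos: [0.6256, -0.018, 0.0609]
tool_rot: [3.141, 0.0, 0.141]
wrist_force: [-0.0, 1.0, -1.9]
gripper_width: 0.272
finger_force: 60.7
clock: 25.25
ee_pos: [0.6217, 0.0222, 0.1246]
tool_rot: [3.141, -0.006, 0.141]
wrist_force: [0.3, 0.5, -1.0]
gripper_width: 0.272
finger_force: 60.7
local mm [ 46.1 -74.2] z 0.1246 rpy [179.9  -0.4   8.1] g 0.272 F [ 0.3  0.5 -1. ] t 25.25
scene [(array([-34., -13.]), 98), (array([-32.,  53.]), 190)]
side [(array([-36., -17.]), 61), (array([-36.,  49.]), 115), (array([-34., -72.]), 62)]
```

View pics/s2.png

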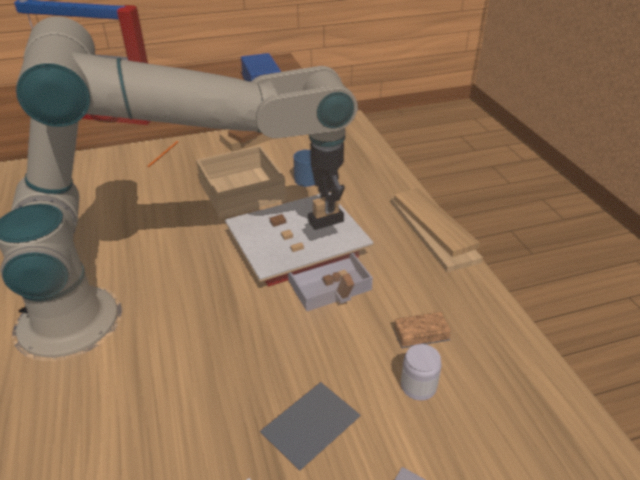

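The first three chips are in the pan (around 337,278), and the other four remain on the top. Now the left lane.

```bash
python3 -m creep '[-0.01,-0.022,0,0,0,0,-0.01,-0.022,0,0,0,0,-0.01,-0.022,0,0,0,0,-0.01,-0.022,0,0,0,0,-0.01,-0.022,0,0,0,0,-0.01,-0.022,0,0,0,0,-0.01,-0.022,0,0,0,0,-0.01,-0.02,0,0,0,0,0,0,0,0,0,0]'
python3 -c "
from h import *
st()"
python3 -m creep '[0,0,0.02,0,0,0,0,0,0.02,0,0,0,0,0,0.015,0,0,0,0,0,0.006,0,0,0,0,0,0,0,0,0]'
python3 -c "
from h import *
st();allchips()"
```

```text
clock: 26.35
ee_pos: [0.5144, 0.1848, 0.1195]
tool_rot: [-3.141, 0.002, 0.144]
wrist_force: [0.9, -0.3, -0.8]
gripper_width: 0.264
finger_force: 60.6
local mm [-37.2 101.9] z 0.1195 rpy [-1.8e+02  1.0e-01  8.2e+00] g 0.264 F [ 0.9 -0.3 -0.8] t 26.35
clock: 26.85
ee_pos: [0.5162, 0.1825, 0.0595]
tool_rot: [3.141, 0.001, 0.141]
wrist_force: [-0.5, -0.1, -0.9]
gripper_width: 0.267
finger_force: 60.7
local mm [-35.7  99.4] z 0.0595 rpy [1.8e+02 1.0e-01 8.1e+00] g 0.267 F [-0.5 -0.1 -0.9] t 26.85
scene [(array([-34., -13.]), 97), (array([-32.,  53.]), 186), (array([-31., -68.]), 80), (array([  1., 100.]), 141)]
side [(array([-45.,  84.]), 252), (array([-37., -16.]), 63), (array([-36.,  49.]), 112), (array([-34., -72.]), 57)]
```

```bash
python3 -m creep '[0.003,0,-0.001,0,0,0,0,0.01,0,0,0,0,0,0.01,0,0,0,0,0,0.01,0,0,0,0,0,0.01,0,0,0,0,0,0.01,0,0,0,0,0,0.01,0,0,0,0,0,0.01,0,0,0,0,0,0.01,0,0,0,0,0,0.01,0,0,0,0]'
python3 -m creep '[0,0.008,0,0,0,0,0,0.008,0,0,0,0,0,0.008,0,0,0,0,0,0.004,0,0,0,0,0,0.004,0,0,0,0,0,0.004,0,0,0,0,0,0.004,0,0,0,0,0,0.004,0,0,0,0,0,0.004,0,0,0,0,0,0.004,0,0,0,0]'
python3 -m creep '[0,0.004,0,0,0,0,0,0.004,0,0,0,0,0,0.004,0,0,0,0,0,0.004,0,0,0,0,0,0.004,0,0,0,0,0,0.004,0,0,0,0,0,0.004,0,0,0,0,0,0.004,0,0,0,0,0,0.004,0,0,0,0,0,0.004,0,0,0,0]'
python3 -c "
from h import *
st();allchips()"
```

```text
clock: 27.95
ee_pos: [0.532, 0.0935, 0.0609]
tool_rot: [3.142, -0.0, 0.141]
wrist_force: [-0.3, 0.9, -1.3]
gripper_width: 0.27
finger_force: 60.7
clock: 28.95
ee_pos: [0.5393, 0.0425, 0.0609]
tool_rot: [3.141, 0.0, 0.141]
wrist_force: [0.2, 0.9, -2.0]
gripper_width: 0.268
finger_force: 60.7
clock: 29.95
ee_pos: [0.5449, 0.0029, 0.0609]
tool_rot: [3.141, -0.0, 0.141]
wrist_force: [0.3, -0.6, -1.2]
gripper_width: 0.268
finger_force: 60.7
local mm [-32.6 -82.5] z 0.0609 rpy [180.   -0.    8.1] g 0.268 F [ 0.3 -0.6 -1.2] t 29.95
scene [(array([-17., -96.]), 291)]
side [(array([ -40., -104.]), 340)]
```

```bash
python3 -m creep '[0,0.004,0,0,0,0,0,0.004,0,0,0,0,0,0.004,0,0,0,0,0,0.004,0,0,0,0,0,0.004,0,0,0,0,0,0.004,0,0,0,0,0,0.004,0,0,0,0,0,0.003,0,0,0,0,0,0,0,0,0,0]'
python3 -m creep '[0,-0.02,0,0,0,0,0,-0.02,0,0,0,0,0,0,-0.02,0,0,0,0,0,-0.02,0,0,0,0,0,-0.02,0,0,0,0,0,0,0,0,0]'
python3 -c "
from h import *
st();allchips()
K,T,a,d=snap('side');K,T,b,d=snap('scene')
cv2.imwrite('pics/m2.png',np.hstack([cv2.resize(a[200:320,220:380],(400,300)),cv2.resize(b[200:320,230:390],(400,300))])[:,:,::-1])
"
```

```text
clock: 30.95
ee_pos: [0.5493, -0.0279, 0.0609]
tool_rot: [3.141, -0.0, 0.141]
wrist_force: [-0.3, -0.4, -2.2]
gripper_width: 0.269
finger_force: 60.7
clock: 31.55
ee_pos: [0.5453, 0.0122, 0.1242]
tool_rot: [3.14, -0.006, 0.141]
wrist_force: [0.3, 0.1, -2.1]
gripper_width: 0.271
finger_force: 60.7
local mm [-30.9 -73.2] z 0.1242 rpy [179.9  -0.3   8.1] g 0.271 F [ 0.3  0.1 -2.1] t 31.55
scene []
side []
```

View pics/m2.png

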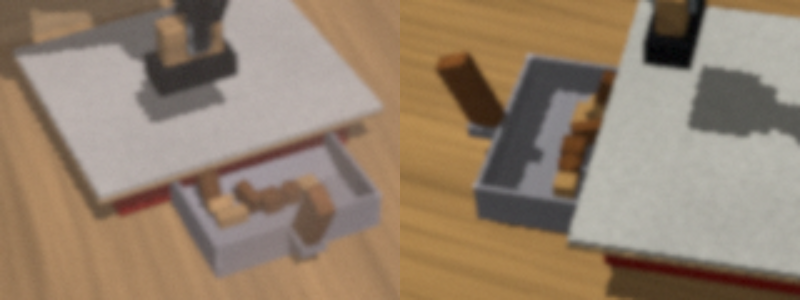

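The white top is clear and the chips lie in the pan. The scraper goes back to the mat.

```bash
python3 -m creep '[-0.0092,0.0246,0,0,0,0,-0.0092,0.0246,0,0,0,0,-0.0092,0.0246,0,0,0,0,-0.0092,0.0246,0,0,0,0,-0.0092,0.0246,0,0,0,0,-0.0092,0.0246,0,0,0,0,-0.0092,0.0246,0,0,0,0,-0.0092,0.0246,0,0,0,0,-0.0092,0.0246,0,0,0,0]'
python3 -m creep '[-0.0092,0.0246,0,0,0,0,-0.0092,0.0246,0,0,0,0,-0.0092,0.0246,0,0,0,0,-0.0092,0.0246,0,0,0,0,-0.0092,0.0246,0,0,0,0,-0.0092,0.0246,0,0,0,0,-0.0092,0.0246,0,0,0,0,-0.0092,0.0246,0,0,0,0,0,0,0,0,0,0]'
python3 -m creep '[0,0,0,0,0,-7,0,0,0,0,0,-7,0,0,0,0,0,-5.7,0,0,0,0,0,0]'
python3 -c "
from h import *
st();go(.450,-.423,.006,27.8)"
```

```text
clock: 32.65
ee_pos: [0.4918, -0.2194, 0.1194]
tool_rot: [-3.14, 0.002, 0.141]
wrist_force: [0.1, 0.2, -2.3]
gripper_width: 0.268
finger_force: 60.6
clock: 33.55
ee_pos: [0.4458, -0.4261, 0.1188]
tool_rot: [-3.14, 0.002, 0.138]
wrist_force: [-0.1, 0.6, -1.5]
gripper_width: 0.268
finger_force: 60.7
clock: 33.95
ee_pos: [0.4475, -0.423, 0.1197]
tool_rot: [-3.14, 0.0, 0.486]
wrist_force: [-0.4, 0.3, -2.2]
gripper_width: 0.273
finger_force: 60.7
local mm [-189.1 -490.3] z 0.1197 rpy [-179.9    0.    27.9] g 0.273 F [-0.4  0.3 -2.2] t 33.95
at [ 0.4475 -0.423   0.1197] shift mm(start tool axes) [  2.3   1.4 113.7] turn [-0.11  0.02  0.06] world d [   2.5   -0.  -113.7]
```

```bash
python3 -m creep '[0.002,0.001,0.025,0,0,0,0,0,0.025,0,0,0,0,0,0.025,0,0,0,0,0,0.02,0,0,0,0,0,0.01,0,0,0,0,0,0.005,0,0,0,0,0,0.0035,0,0,0,0,0,0,0,0,0]'
python3 -c "
from h import *
st()"
python3 -m creep '[0,0,0,0,0,0,0,0,0,0,0,0,0,0,0,0,0,0,0,0,0,0,0,0,0,0,0,0,0,0,0,0,0,0,0,0,0,0,0,0,0,0]' 0
python3 -m creep '[0,0,-0.02,0,0,0,0,0,-0.03,0,0,0,0,0,-0.03,0,0,0,0,0,-0.03,0,0,0,0,0,-0.03,0,0,0,0,0,-0.03,0,0,0,0,0,-0.02,0,0,0,0,0,0,0,0,0]'
python3 -c "
from h import *
st()
K,T,im,d=snap('wrist');
for t in ('scraper','mat'):
  P=cloud('wrist',t,K,T,d)
  for a,b in((.06,.09),(.02,.04),(.002,.012)):
    Q=P[(P[:,2]>a)&(P[:,2]<b)]
    if len(Q)>50: print(t,a,len(Q),rect(Q))
K,T,im,d=snap('scene');K2,T2,im2,d2=snap('side')
for n,k,t,dd in(('scene',K,T,d),('side',K2,T2,d2)):
    P=cloud(n,'pan',k,t,dd);Q=P[(P[:,2]>.03)&(P[:,2]<.048)];print(n,rect(Q),rect(P[P[:,2]<.05]))
    Q=P[(P[:,2]>.085)];print('handle top',len(Q),Q.mean(0).round(4),Q[:,2].max());Q=P[(P[:,2]>.055)&(P[:,2]<.075)];print('handle mid',len(Q),Q.mean(0).round(4))
"
```

```text
clock: 34.75
ee_pos: [0.4501, -0.4241, 0.0079]
tool_rot: [3.141, -0.0, 0.484]
wrist_force: [0.4, 0.4, -2.6]
gripper_width: 0.271
finger_force: 60.7
local mm [-186.7 -491.8] z 0.0079 rpy [180.   -0.   27.8] g 0.271 F [ 0.4  0.4 -2.6] t 34.75
clock: 35.45
ee_pos: [0.4498, -0.4239, 0.0074]
tool_rot: [3.142, 0.0, 0.485]
wrist_force: [0.6, -0.5, -0.1]
gripper_width: 1.001
finger_force: 0.0
clock: 36.25
ee_pos: [0.4508, -0.4249, 0.2014]
tool_rot: [3.135, -0.002, 0.485]
wrist_force: [0.7, 0.2, -0.4]
gripper_width: 1.001
finger_force: 0.0
local mm [-186.1 -492.7] z 0.2014 rpy [ 1.796e+02 -1.000e-01  2.780e+01] g 1.001 F [ 0.7  0.2 -0.4] t 36.25
scraper 0.06 2417 [448.6, -424.5, 58.5, 24.0, 27.5]
scraper 0.02 1763 [448.4, -424.4, 78.4, 38.5, 27.6]
mat 0.002 15928 [445.5, -422.5, 159.7, 109.6, 26.6]
scene [606.0, -101.5, 177.7, 106.7, 13.5] [605.4, -101.6, 179.0, 106.7, 13.5]
handle top 124 [ 0.6146 -0.1562  0.0963] 0.10709103039130663
handle mid 101 [ 0.615  -0.1445  0.0655]
side [651.9, -103.5, 155.5, 69.9, 52.5] [649.2, -91.7, 168.9, 86.5, 66.8]
handle top 111 [ 0.6085 -0.1696  0.0961] 0.10610728384916768
handle mid 68 [ 0.6029 -0.1599  0.0658]
```

```bash
python3 -m creep '[0,0,0,0,0,-8,0,0,0,0,0,-8,0,0,0,0,0,-8,0,0,0,0,0,-8,0,0,0,0,0,-8,0,0,0,0,0,-8,0,0,0,0,0,-8,0,0,0,0,0,-8,0,0,0,0,0,-6.3,0,0,0,0,0,0]'
python3 -m creep '[0.024,0.0195,0,0,0,0,0.024,0.0195,0,0,0,0,0.024,0.0195,0,0,0,0,0.024,0.0195,0,0,0,0,0.024,0.0195,0,0,0,0,0.024,0.0195,0,0,0,0,0.024,0.0195,0,0,0,0,0.024,0.0195,0,0,0,0,0.024,0.0195,0,0,0,0,0.024,0.0195,0,0,0,0]'
python3 -m creep '[0,0,0,0,0,0,0,0,0,0,0,0]'
cat >>h.py <<'E'
def panpose(n='wrist',save=None):
    K,T,im,d=snap(n,save);v,u=np.nonzero(d>0);P=pts(K,T,u,v,d[v,u]);L=(P[:,:2]-C)@np.array([[np.cos(YAW),-np.sin(YAW)],[np.sin(YAW),np.cos(YAW)]])*1000
    return K,T,im,d,P,L
E
python3 -c "
from h import *
st()
K,T,im,d,P,L=panpose(save='w5.png')
k=(P[:,2]>.085)&(P[:,2]<.125)&(L[:,1]<-190);q=L[k];print('handle',k.sum(),rect(q/1000))
k=(P[:,2]>.034)&(P[:,2]<.046)&(L[:,1]<-127);q=L[k];print('walls',k.sum(),rect(q/1000),np.percentile(q,[1,99],axis=0))
"
```

```text
clock: 37.6
ee_pos: [0.4497, -0.4237, 0.1967]
tool_rot: [-3.141, -0.001, 1.713]
wrist_force: [0.0, -0.3, 0.5]
gripper_width: 0.999
finger_force: 0.0
clock: 38.6
ee_pos: [0.6095, -0.1576, 0.197]
tool_rot: [-3.141, -0.0, 1.708]
wrist_force: [-0.1, -0.4, 0.0]
gripper_width: 0.997
finger_force: 0.0
clock: 38.8
ee_pos: [0.6091, -0.1584, 0.1969]
tool_rot: [-3.141, -0.0, 1.711]
wrist_force: [-1.0, -0.8, 0.8]
gripper_width: 0.997
finger_force: 0.0
local mm [   8.2 -251.2] z 0.1969 rpy [-180.   -0.   98.] g 0.997 F [-1.  -0.8  0.8] t 38.8
handle 1355 [7.7, -252.9, 36.3, 18.0, 89.8]
walls 4119 [7.2, -314.7, 376.8, 170.7, 89.4] [[ -76.17070199 -489.2364934 ]
 [  93.44664496 -128.78792525]]
```

View pics/w5.png

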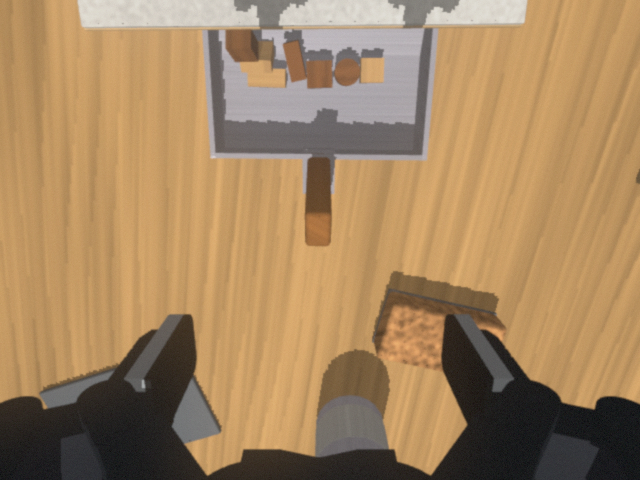

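All seven chips show in the pan (rows 30–90, columns 225–385), with the handle at (318,200). I'll lower straight down and grip it.

```bash
python3 -m creep '[0.005,0,0.025,0,0,0,0,0,0.025,0,0,0,0,0,0.025,0,0,0,0,0,0.025,0,0,0,0,0,0.025,0,0,0,0,0,0.02,0,0,0,0,0,0.02,0,0,0,0,0,0.014,0,0,0,0,0,0.008,0,0,0,0,0,0,0,0,0]'
python3 -c "
from h import *
st()"
python3 -m creep '[0,0,0,0,0,0,0,0,0,0,0,0,0,0,0,0,0,0,0,0,0,0,0,0,0,0,0,0,0,0,0,0,0,0,0,0,0,0,0,0,0,0,0,0,0,0,0,0]' 1 100
python3 -c "
from h import *
st()"
```

```text
clock: 39.85
ee_pos: [0.6076, -0.1542, 0.0094]
tool_rot: [-3.14, -0.001, 1.711]
wrist_force: [0.4, -0.1, -0.0]
gripper_width: 0.998
finger_force: 0.0
local mm [   7.3 -246.8] z 0.0094 rpy [-179.9   -0.    98. ] g 0.998 F [ 0.4 -0.1 -0. ] t 39.85
clock: 40.65
ee_pos: [0.6088, -0.1541, 0.011]
tool_rot: [3.141, 0.001, 1.712]
wrist_force: [0.3, -0.9, 2.9]
gripper_width: 0.195
finger_force: 98.1
local mm [   8.5 -246.8] z 0.011 rpy [179.9   0.   98.1] g 0.195 F [ 0.3 -0.9  2.9] t 40.65
```

```bash
python3 -m creep '[-0.002,0,-0.001,0,0,0,-0.003,0,0,0,0,0,-0.005,0,0,0,0,0,-0.006,0,0,0,0,0,-0.006,0,0,0,0,0,-0.006,0,0,0,0,0,-0.006,0,0,0,0,0,-0.006,0,0,0,0,0,-0.005,0,0,0,0,0,-0.003,0,0,0,0,0]'
python3 -m creep '[-0.003,0,0,0,0,0,0,0,-0.003,0,0,0,0,0,-0.005,0,0,0,0,0,-0.005,0,2,0,0,0,-0.01,0,2,0,0,0,-0.01,0,2,0,0,0,-0.01,0,1,0,0,0,0,0,0,0]'
python3 -c "
from h import *
st()
K,T,im,d,P,L=panpose(save='w6.png')
K,T,im2,d=snap('side')
cv2.imwrite('pics/m3.png',np.hstack([cv2.resize(im[:,80:560],(400,400)),cv2.resize(im2[200:360,240:400],(400,400))])[:,:,::-1])
"
```

```text
clock: 41.65
ee_pos: [0.6151, -0.2021, 0.0112]
tool_rot: [-3.141, 0.0, 1.712]
wrist_force: [-0.3, 0.4, -2.0]
gripper_width: 0.196
finger_force: 97.4
clock: 42.45
ee_pos: [0.6169, -0.2075, 0.0565]
tool_rot: [3.139, -0.12, 1.712]
wrist_force: [1.0, -0.4, -2.6]
gripper_width: 0.199
finger_force: 97.8
local mm [   9.  -300.8] z 0.0565 rpy [179.8  -6.9  98.1] g 0.199 F [ 1.  -0.4 -2.6] t 42.45
```

View pics/m3.png

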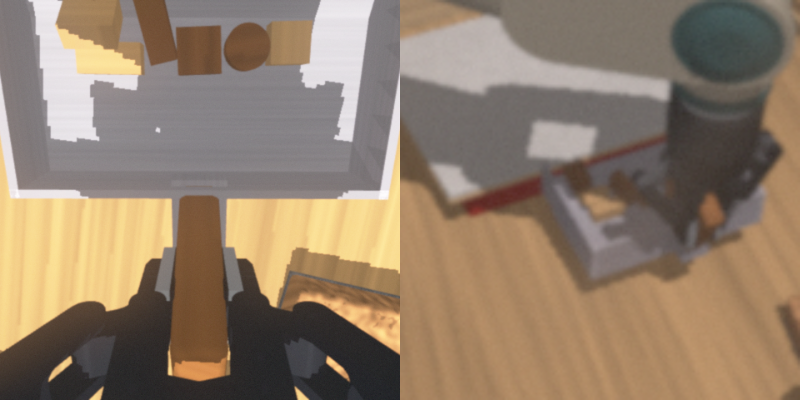

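```bash
python3 -m creep '[0,0,-0.007,0,0,0,0,0,-0.015,0,0,0,0,0,-0.02,0,0,0,0,0,-0.02,0,0,0,0,0,-0.02,0,0,0,0,0,-0.02,0,0,0,0,0,-0.02,0,0,0,0,0,-0.012,0,0,0,0,0,-0.006,0,0,0,0,0,0,0,0,0]'
python3 -m creep '[0,0,0,0.2,0,-2,0,0,0,0.4,0,-3.5,0,0,0,0.6,0,-5,0,0,0,0.6,0,-5,0,0,0,0.6,0,-5,0,0,0,0.6,0,-5,0,0,0,0.6,0,-5,0,0,0,0.6,0,-5,0,0,0,0.6,0,-5,0,0,0,0.6,0,-5]'
python3 -m creep '[0,0,0,0.6,0,-5,0,0,0,0.6,0,-5,0,0,0,0.6,0,-5,0,0,0,0.6,0,-5,0,0,0,0.6,0,-5,0,0,0,0.6,0,-5,0,0,0,0.6,0,-5,0,0,0,0.6,0,-5,0,0,0,0.6,0,-5,0,0,0,0.6,0,-5]'
python3 -m creep '[0,0,0,0.6,0,-5,0,0,0,0.6,0,-5,0,0,0,0.6,0,-5,0,0,0,0.6,0,-5,0,0,0,0.4,0,-3.5,0,0,0,0.2,0,-2,0,0,0,0,0,0]'
python3 -c "
from h import *
st();print(manip.state()['qpos'].round(2),manip.state()['ee_pos'])
K,T,im,d,P,L=panpose('side')
K,T,im2,d=snap('scene')
cv2.imwrite('pics/m4.png',np.hstack([cv2.resize(im,(400,300)),cv2.resize(im2[100:340,140:460],(400,300))])[:,:,::-1])
"
```

```text
clock: 43.55
ee_pos: [0.6185, -0.2234, 0.1941]
tool_rot: [3.14, -0.121, 1.712]
wrist_force: [-0.2, -0.9, -3.4]
gripper_width: 0.2
finger_force: 97.8
clock: 44.55
ee_pos: [0.618, -0.223, 0.1917]
tool_rot: [3.139, -0.123, 2.516]
wrist_force: [-0.6, -0.3, -3.5]
gripper_width: 0.202
finger_force: 97.8
clock: 45.55
ee_pos: [0.618, -0.2228, 0.1916]
tool_rot: [3.137, -0.12, -2.888]
wrist_force: [-0.2, 1.1, -2.6]
gripper_width: 0.197
finger_force: 97.8
clock: 46.25
ee_pos: [0.6179, -0.2228, 0.1919]
tool_rot: [3.136, -0.118, -2.443]
wrist_force: [-0.8, 0.3, -2.8]
gripper_width: 0.197
finger_force: 97.8
local mm [   7.8 -316.1] z 0.1919 rpy [ 179.7   -6.7 -140. ] g 0.197 F [-0.8  0.3 -2.8] t 46.25
[-0.35  0.5   0.87 -0.1   1.83 -2.65] [ 0.61789295 -0.22276343  0.19186165]
```

View pics/m4.png

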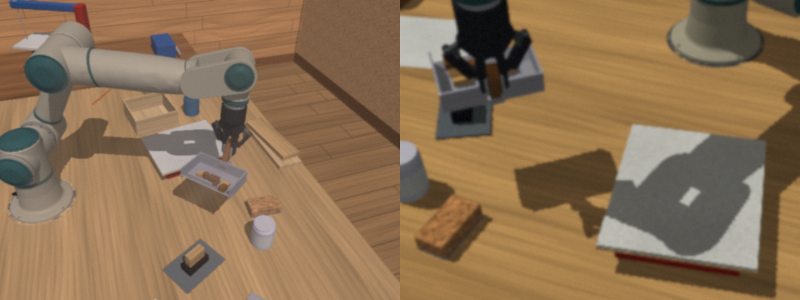

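```bash
python3 -m creep '[-0.006,0.01,-0.0007,0,0,0,-0.0124,0.0202,-0.0015,0,0,0,-0.0124,0.0202,-0.0015,0,0,0,-0.0124,0.0202,-0.0015,0,0,0,-0.0124,0.0202,-0.0015,0,0,0,-0.0124,0.0202,-0.0015,0,0,0,-0.0124,0.0202,-0.0015,0,0,0,-0.0124,0.0202,-0.0015,0,0,0,-0.0124,0.0202,-0.0015,0,0,0,-0.0124,0.0202,-0.0015,0,0,0]'
python3 -m creep '[-0.0124,0.0202,-0.0015,0,0,0,-0.0124,0.0202,-0.0015,0,0,0,-0.0124,0.0202,-0.0015,0,0,0,-0.0124,0.0202,-0.0015,0,0,0,-0.0124,0.0202,-0.0015,0,0,0,-0.0124,0.0202,-0.0015,0,0,0,-0.0124,0.0202,-0.0015,0,0,0,-0.0124,0.0202,-0.0015,0,0,0,-0.0124,0.0202,-0.0015,0,0,0,-0.0124,0.0202,-0.0015,0,0,0]'
python3 -m creep '[-0.0124,0.0202,-0.0015,0,0,0,-0.0124,0.0202,-0.0015,0,0,0,-0.0124,0.0202,-0.0015,0,0,0,-0.0124,0.0202,-0.0015,0,0,0,-0.0124,0.0202,-0.0015,0,0,0,-0.0124,0.0202,-0.0015,0,0,0,-0.0124,0.0202,-0.0015,0,0,0,-0.006,0.01,-0.0007,0,0,0,-0.003,0.005,0,0,0,0,0,0,0,0,0,0]'
cat >>h.py <<'E'
G=.0627
BIN=np.array([.4765,.3965])
def pan_now(off=np.array([0,-.085,.074])):
    """pan mouth/points in world from tool pose; pan x=tool y, pan y=tool x, pan z=-tool z (gripped with tool vertical)"""
    s=manip.state();M=R.from_euler('xyz',s["tool_rot"]).as_matrix();g=s["ee_pos"]-G*M[:,2]
    B=np.stack([M[:,1],M[:,0],-M[:,2]],1)
    f=lambda p:g+B@(np.array(p)-off)
    print('tilt tool z',M[:,2].round(2),'grip',g.round(3),'mouth',f([0,.055,.018]).round(3),'mouthL',f([-.085,.055,.018]).round(3),'mouthR',f([.085,.055,.018]).round(3),'pan org',f([0,0,0]).round(3),'handle bottom',f([0,-.07,.02]).round(3))
    return M,g
E
python3 -c "
from h import *
st();print(manip.state()['qpos'].round(2),manip.state()['ee_pos']);pan_now()
K,T,im,d=snap('scene')
for n in ('bin','mug'):
  P=cloud('scene',n,K,T,d);Q=P[P[:,2]>.072];print(n,rect(Q))
"
```

```text
clock: 47.35
ee_pos: [0.5854, 0.0015, 0.1942]
tool_rot: [3.139, -0.117, -2.444]
wrist_force: [-0.8, 0.8, -4.1]
gripper_width: 0.197
finger_force: 97.8
clock: 48.35
ee_pos: [0.5513, 0.2364, 0.1952]
tool_rot: [3.139, -0.117, -2.444]
wrist_force: [0.7, -0.4, -3.8]
gripper_width: 0.2
finger_force: 97.9
clock: 49.35
ee_pos: [0.5253, 0.4169, 0.1952]
tool_rot: [3.139, -0.118, -2.444]
wrist_force: [-0.1, 0.2, -2.6]
gripper_width: 0.197
finger_force: 97.9
local mm [  6.3 330.2] z 0.1952 rpy [ 179.8   -6.7 -140. ] g 0.197 F [-0.1  0.2 -2.6] t 49.35
[ 0.62  0.6   0.73 -0.01  1.93 -1.65] [0.52532291 0.41688415 0.19521955]
tilt tool z [-0.09 -0.07 -0.99] grip [0.531 0.421 0.257] mouth [0.419 0.328 0.218] mouthL [0.474 0.263 0.218] mouthR [0.365 0.393 0.219] pan org [0.46  0.362 0.194] handle bottom [0.515 0.408 0.206]
bin [478.9, 396.5, 202.4, 200.8, 8.1]
mug [677.0, 398.2, 75.0, 73.5, 4.1]
```

```bash
python3 -m creep '[0,0.004,-0.01,0,0,0,-0.001,0.004,-0.012,0,0,0,-0.001,0.004,-0.012,0,0,0,-0.001,0.002,-0.01,0,0,0,0,0,0,0,0,0]'
python3 -m creep '[0,0,0,0,-2,0,0,0,0,0,-4,0,0,0,0,0,-5,0,0,0,0,0,-5,0,0,0,0,0,-5,0,0,0,0,0,-5,0,0,0,0,0,-5,0,0,0,0,0,-4,0,0,0,0,0,-3,0,0,0,0,0,0,0]'
python3 -c "
from h import *
st();print(manip.state()['qpos'].round(2),manip.state()['ee_pos']);pan_now()
K,T,im,d=snap('scene')
K,T,im2,d=snap('side')
cv2.imwrite('pics/m5.png',np.hstack([cv2.resize(im[140:380,360:640],(400,343)),cv2.resize(im2[90:290,120:353],(400,343))])[:,:,::-1])
"
```

```text
clock: 50.0
ee_pos: [0.5234, 0.4329, 0.2418]
tool_rot: [3.139, -0.113, -2.444]
wrist_force: [0.4, -0.2, -2.1]
gripper_width: 0.197
finger_force: 97.9
clock: 51.0
ee_pos: [0.5217, 0.4312, 0.2376]
tool_rot: [3.138, 0.544, -2.447]
wrist_force: [0.1, -0.7, -3.4]
gripper_width: 0.2
finger_force: 98.0
local mm [  4.7 344.9] z 0.2376 rpy [ 179.8   31.2 -140.2] g 0.2 F [ 0.1 -0.7 -3.4] t 51.0
[ 0.62  0.01  1.44  0.05  1.14 -1.66] [0.5217034  0.43120807 0.23761713]
tilt tool z [ 0.4   0.33 -0.86] grip [0.497 0.41  0.291] mouth [0.427 0.352 0.171] mouthL [0.482 0.287 0.171] mouthR [0.372 0.417 0.171] pan org [0.47  0.388 0.184] handle bottom [0.508 0.42  0.237]
```

View pics/m5.png

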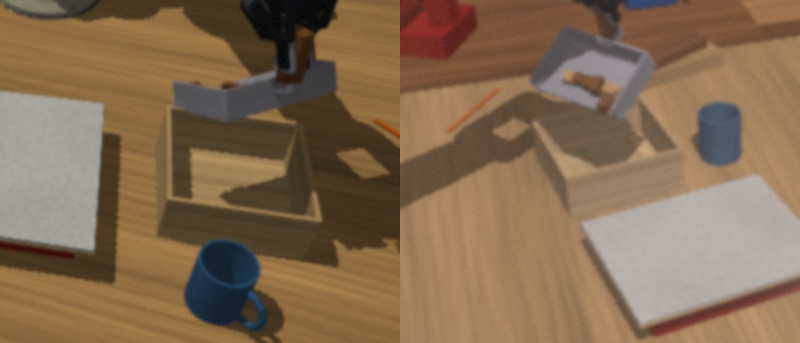

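```bash
python3 -m creep '[-0.005,0,0.003,0,0,0,-0.01,0,0.006,0,0,0,-0.01,0,0.006,0,0,0,-0.005,0,0.003,0,0,0,0,0,0,0,-2,0,0,0,0,0,-3,0,0,0,0,0,-3,0,0,0,0,0,-3,0,0,0,0,0,-3,0,0,0,0,0,-3,0]'
python3 -c "
from h import *
pan_now()"
python3 -m creep '[0,0,0,0,-3,0,0,0,0,0,-3,0,0,0,0,0,-3,0,0,0,0,0,-2,0,0,0,0,0,0,0,0,0,0,0,0,0,0,0,0,0,0,0,0,0,0,0,0,0]'
python3 -c "
from h import *
st();print(manip.state()['qpos'].round(2),manip.state()['ee_pos']);pan_now()
K,T,im,d=snap('scene')
K,T,im2,d=snap('side')
cv2.imwrite('pics/m6.png',np.hstack([cv2.resize(im[140:380,360:640],(400,343)),cv2.resize(im2[90:290,120:353],(400,343))])[:,:,::-1])
"
```

```text
clock: 52.1
ee_pos: [0.5499, 0.4551, 0.2391]
tool_rot: [3.138, 0.844, -2.447]
wrist_force: [-0.6, -0.6, -3.8]
gripper_width: 0.197
finger_force: 98.0
tilt tool z [ 0.57  0.48 -0.66] grip [0.514 0.425 0.281] mouth [0.475 0.392 0.139] mouthL [0.529 0.327 0.139] mouthR [0.42  0.458 0.139] pan org [0.513 0.424 0.168] handle bottom [0.537 0.445 0.234]
clock: 52.9
ee_pos: [0.5501, 0.4552, 0.24]
tool_rot: [3.136, 1.035, -2.449]
wrist_force: [-0.5, -0.2, -2.2]
gripper_width: 0.195
finger_force: 98.2
local mm [ 36.2 364.7] z 0.24 rpy [ 179.7   59.3 -140.3] g 0.195 F [-0.5 -0.2 -2.2] t 52.9
[ 0.6  -0.13  1.8   0.19  0.45 -1.79] [0.55006715 0.45523954 0.23995005]
tilt tool z [ 0.66  0.55 -0.51] grip [0.509 0.421 0.272] mouth [0.491 0.406 0.123] mouthL [0.545 0.341 0.123] mouthR [0.436 0.471 0.123] pan org [0.524 0.434 0.161] handle bottom [0.538 0.446 0.231]
```

View pics/m6.png

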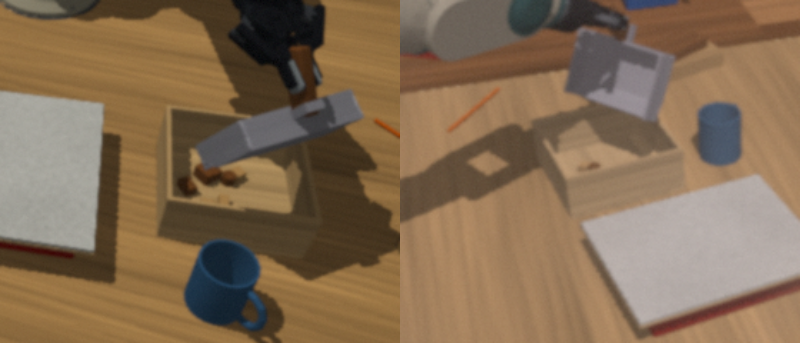

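The chips are in the bin and the pan looks empty at (625,75) in the right half. I'll level the pan and count the chips.

```bash
python3 -m creep '[0,0,0,0,4,0,0,0,0,0,6,0,0,0,0,0,6,0,0,0,0,0,6,0,0,0,0,0,6,0,0,0,0,0,6,0,0,0,0,0,6,0,0,0,0,0,6,0,0,0,0,0,6,0,0,0,0,0,6,0]'
python3 -m creep '[0,0,0,0,1.3,0,0,0,0,0,0,0]'
python3 -c "
from h import *
st();pan_now();print(manip.state()['qpos'].round(2))
for n in ('side','scene'):
  K,T,im,d=snap(n);v,u=np.nonzero(d>0);P=pts(K,T,u,v,d[v,u]);L=(P[:,:2]-BIN-[.002,0])@np.array([[np.cos(YAW),-np.sin(YAW)],[np.sin(YAW),np.cos(YAW)]])*1000
  ok=(abs(L)<88).all(1)&(P[:,2]>.0105)&(P[:,2]<.05)
  m=np.zeros(d.shape,np.uint8);m[v[ok],u[ok]]=1;k,lab,s,_=cv2.connectedComponentsWithStats(m)
  print(n,[(L[ok&(lab[v,u]==i)].mean(0).round(),int(s[i,4])) for i in range(1,k) if s[i,4]>10])
  r=manip.spot_point(n,'chip1');print([(np.round(q['uv']).tolist(),round(q['conf'],2)) for q in r])
  for q in r:
    uu,vv=np.round(q['uv']).astype(int);print(pts(K,T,uu,vv,d[vv,uu]).round(3),end=' ')
  cv2.imwrite('pics/z_'+n+'.png',im[:,:,::-1])
"
```

```text
clock: 54.0
ee_pos: [0.55, 0.4552, 0.2402]
tool_rot: [3.139, 0.021, -2.445]
wrist_force: [0.2, -0.4, -2.0]
gripper_width: 0.196
finger_force: 98.1
clock: 54.2
ee_pos: [0.5506, 0.4556, 0.2372]
tool_rot: [3.139, -0.001, -2.445]
wrist_force: [0.1, -0.1, -2.7]
gripper_width: 0.199
finger_force: 98.1
local mm [ 36.8 365. ] z 0.2372 rpy [ 1.798e+02 -1.000e-01 -1.401e+02] g 0.199 F [ 0.1 -0.1 -2.7] t 54.2
tilt tool z [-0.  0. -1.] grip [0.551 0.456 0.3  ] mouth [0.443 0.366 0.244] mouthL [0.498 0.301 0.244] mouthR [0.389 0.431 0.244] pan org [0.485 0.401 0.226] handle bottom [0.539 0.446 0.246]
[ 0.64  0.64  0.59  0.    1.92 -1.63]
side [(array([-36.,  10.]), 60)]
[([236.0, 190.0], 0.58), ([230.0, 189.0], 0.4)]
[0.448 0.295 0.07 ] [0.432 0.294 0.077] scene [(array([-28., -10.]), 343), (array([  3., -58.]), 119), (array([22., -5.]), 53), (array([ 29., -28.]), 27)]
[([506.0, 262.0], 0.51), ([501.0, 259.0], 0.48), ([517.0, 267.0], 0.45), ([525.0, 265.0], 0.45), ([504.0, 285.0], 0.42), ([490.0, 270.0], 0.41), ([517.0, 279.0], 0.4), ([598.0, 194.0], 0.38)]
[0.464 0.368 0.023] [0.46  0.357 0.025] [0.463 0.393 0.015] [0.452 0.409 0.017] [0.583 0.363 0.075] [0.495 0.339 0.019] [0.502 0.396 0.019] [0.567 0.452 0.314]
```

```bash
python3 -c "
from h import *
M,g=pan_now()
K,T,im,d=snap('wrist','z_wrist.png');v,u=np.nonzero(d>0);P=pts(K,T,u,v,d[v,u])
B=np.stack([M[:,1],M[:,0],-M[:,2]],1);Q=((P-g)@B+[0,-.085,.074])*1000
k=(abs(Q[:,0])<78)&(Q[:,1]>-48)&(Q[:,1]<60)&(Q[:,2]<45)&(Q[:,2]>-10)
for y in range(-45,60,15):
  kk=k&(abs(Q[:,1]-y)<7);print(y,kk.sum(),np.percentile(Q[kk,2],[1,50,95,99.5]).round(1) if kk.sum() else '')
r=manip.spot_point('wrist','chip1');print([(np.round(q['uv']).tolist(),round(q['conf'],2)) for q in r])
a=cv2.imread('pics/z_scene.png')[200:330,450:600];b=cv2.imread('pics/z_wrist.png')
cv2.imwrite('pics/m7.png',np.hstack([cv2.resize(a,(450,390)),cv2.resize(b[0:300,120:520],(340,390))]))
"
```

```text
tilt tool z [-0.  0. -1.] grip [0.55  0.455 0.303] mouth [0.442 0.365 0.247] mouthL [0.497 0.3   0.246] mouthR [0.388 0.43  0.247] pan org [0.484 0.4   0.229] handle bottom [0.538 0.445 0.249]
-45 7762 [2.5 4.  5.  5.6]
-30 11479 [2.5 4.  5.  5.6]
-15 12469 [2.4 4.  5.1 5.7]
0 13486 [2.4 4.  5.1 5.7]
15 14511 [2.4 4.  5.1 5.7]
30 7879 [3.1 5.7 7.4 8.3]
45 0 
[]
```

```bash
python3 -c "
from h import *
M,g=pan_now()
for n in ('scene','side'):
  K,T,im,d=snap(n);v,u=np.nonzero(d>0);P=pts(K,T,u,v,d[v,u])
  B=np.stack([M[:,1],M[:,0],-M[:,2]],1);Q=((P-g)@B+[0,-.085,.074])*1000
  k=(abs(Q[:,0])<78)&(Q[:,1]>20)&(Q[:,1]<54)&(Q[:,2]<45)&(Q[:,2]>-2)
  h=Q[k,2]-4-np.clip(Q[k,1]-25,0,99)*.47;print(n,k.sum(),np.percentile(h,[5,50,95,99]).round(1) if k.sum() else '')
"
python3 -m creep '[0.0142,-0.0208,0,0,0,0,0.0142,-0.0208,0,0,0,0,0.0142,-0.0208,0,0,0,0,0.0142,-0.0208,0,0,0,0,0.0142,-0.0208,0,0,0,0,0.0142,-0.0208,0,0,0,0,0.0142,-0.0208,0,0,0,0,0.0142,-0.0208,0,0,0,0,0.0142,-0.0208,0,0,0,0]'
python3 -m creep '[0.0142,-0.0208,0,0,0,0,0.0142,-0.0208,0,0,0,0,0.0142,-0.0208,0,0,0,0,0.0142,-0.0208,0,0,0,0,0.0142,-0.0208,0,0,0,0,0.0142,-0.0208,0,0,0,0,0.0142,-0.0208,0,0,0,0,0.0142,-0.0208,0,0,0,0,0.0142,-0.0208,0,0,0,0]'
python3 -m creep '[0.0142,-0.0208,0,0,0,0,0.0142,-0.0208,0,0,0,0,0.0142,-0.0208,0,0,0,0,0.0142,-0.0208,0,0,0,0,0.0142,-0.0208,0,0,0,0,0.0142,-0.0208,0,0,0,0,0.0142,-0.0208,0,0,0,0,0.0142,-0.0208,0,0,0,0,0.0142,-0.0208,0,0,0,0,0,0,0,0,0,0]'
python3 -m creep '[0,0,0,0,0,4,0,0,0,0,0,7,0,0,0,0,0,7,0,0,0,0,0,7,0,0,0,0,0,7,0,0,0,0,0,7,0,0,0,0,0,7,0,0,0,0,0,7,0,0,0,0,0,7,0,0,0,0,0,7]'
python3 -m creep '[0,0,0,0,0,7,0,0,0,0,0,7,0,0,0,0,0,7,0,0,0,0,0,7,0,0,0,0,0,7,0,0,0,0,0,7,0,0,0,0,0,7,0,0,0,0,0,5.7,0,0,0,0,0,0]'
python3 -c "
from h import *
st();pan_now();print(manip.state()['qpos'].round(2))"
```

```text
tilt tool z [-0.  0. -1.] grip [0.55  0.455 0.303] mouth [0.442 0.365 0.247] mouthL [0.497 0.3   0.247] mouthR [0.388 0.43  0.247] pan org [0.484 0.4   0.229] handle bottom [0.538 0.445 0.249]
scene 1021 [-2.4  0.   2.7  3.7]
side 162 [-6.  -2.4  0.2 14.5]
clock: 55.5
ee_pos: [0.5717, 0.2283, 0.2391]
tool_rot: [3.139, 0.001, -2.444]
wrist_force: [-0.3, 0.3, -2.0]
gripper_width: 0.199
finger_force: 98.1
clock: 56.4
ee_pos: [0.5939, 0.0028, 0.2386]
tool_rot: [3.139, 0.001, -2.445]
wrist_force: [0.7, -1.0, -1.9]
gripper_width: 0.201
finger_force: 98.1
clock: 57.4
ee_pos: [0.6157, -0.2247, 0.2372]
tool_rot: [3.139, -0.001, -2.448]
wrist_force: [-0.3, -0.3, -2.5]
gripper_width: 0.196
finger_force: 98.2
clock: 58.4
ee_pos: [0.6163, -0.2209, 0.2381]
tool_rot: [3.14, -0.002, 2.665]
wrist_force: [-0.1, -0.2, -1.6]
gripper_width: 0.2
finger_force: 98.2
clock: 59.3
ee_pos: [0.6162, -0.221, 0.238]
tool_rot: [-3.14, -0.002, 1.714]
wrist_force: [0.3, -0.9, -2.7]
gripper_width: 0.2
finger_force: 98.2
local mm [   6.4 -314.2] z 0.238 rpy [-1.799e+02 -1.000e-01  9.820e+01] g 0.2 F [ 0.3 -0.9 -2.7] t 59.3
tilt tool z [-0.  0. -1.] grip [ 0.616 -0.221  0.301] mouth [ 0.596 -0.082  0.245] mouthL [ 0.512 -0.095  0.245] mouthR [ 0.68  -0.07   0.245] pan org [ 0.604 -0.137  0.227] handle bottom [ 0.614 -0.206  0.247]
[-0.4   0.43  0.87  0.    1.84 -0.54]
```

```bash
python3 -m creep '[0.006,-0.004,0.025,0,0,0,0.005,-0.003,0.025,0,0,0,0,0,0.025,0,0,0,0,0,0.025,0,0,0,0,0,0.025,0,0,0,0,0,0.025,0,0,0,0,0,0.025,0,0,0,0,0,0.02,0,0,0,0,0,0.01,0,0,0,0,0,0.005,0,0,0]'
python3 -m creep '[0,0,0.005,0,0,0,0,0,0.005,0,0,0,0,0,0,0,0,0]'
python3 -c "
from h import *
st();pan_now()
K,T,im,d,P,L=panpose()
k=(P[:,2]>.056)&(P[:,2]<.066)&(L[:,1]>-135)&(abs(L[:,0])<140);print('edge y',np.percentile(L[k,1],[0.5,2]))
"
```

```text
clock: 60.3
ee_pos: [0.607, -0.211, 0.0269]
tool_rot: [-3.139, -0.003, 1.716]
wrist_force: [-0.2, 0.4, -2.2]
gripper_width: 0.195
finger_force: 98.1
clock: 60.6
ee_pos: [0.6073, -0.2114, 0.0176]
tool_rot: [-3.14, -0.002, 1.715]
wrist_force: [-0.2, 0.0, -2.9]
gripper_width: 0.194
finger_force: 98.1
local mm [  -1.  -303.4] z 0.0176 rpy [-1.799e+02 -1.000e-01  9.830e+01] g 0.194 F [-0.2  0.  -2.9] t 60.6
tilt tool z [-0.  0. -1.] grip [ 0.607 -0.212  0.08 ] mouth [ 0.587 -0.073  0.025] mouthL [ 0.503 -0.085  0.025] mouthR [ 0.671 -0.061  0.024] pan org [ 0.595 -0.127  0.006] handle bottom [ 0.605 -0.197  0.026]Traceback (most recent call last):
  File "<string>", line 5, in <module>
    k=(P[:,2]>.056)&(P[:,2]<.066)&(L[:,1]>-135)&(abs(L[:,0])<140);print('edge y',np.percentile(L[k,1],[0.5,2]))
                                                                                 ~~~~~~~~~~~~~^^^^^^^^^^^^^^^^
    return _quantile_unchecked(
        a, q, axis, out, overwrite_input, method, keepdims, weights)
    return _ureduce(a,
                    func=_quantile_ureduce_func,
    ...<5 lines>...
                    overwrite_input=overwrite_input,
                    method=method)
    r = func(a, **kwargs)
    result = _quantile(arr,
                       quantiles=q,
    ...<2 lines>...
                       out=out,
                       weights=wgt)
    slices_having_nans = np.isnan(arr[-1, ...])
                                  ~~~^^^^^^^^^
IndexError: index -1 is out of bounds for axis 0 with size 0
```

```bash
python3 -m creep '[0,0,0.005,0,0,0.2,0.004,0,0,0,0,0,0.006,0,0,0,0,0,0.008,0,0,0,0,0,0.008,0,0,0,0,0,0.008,0,0,0,0,0,0.008,0,0,0,0,0,0.008,0,0,0,0,0,0.005,0,0,0,0,0,0,0,0,0,0,0]'
python3 -m creep '[0.002,0,0.001,0,0,0,0,0,0.001,0,0,0,0,0,0,0,0,0]'
python3 -c "
from h import *
st();pan_now()"
```

```text
clock: 61.65
ee_pos: [0.5997, -0.1561, 0.0128]
tool_rot: [-3.14, -0.002, 1.712]
wrist_force: [0.2, 0.3, -2.7]
gripper_width: 0.199
finger_force: 98.2
clock: 61.95
ee_pos: [0.5995, -0.1551, 0.011]
tool_rot: [-3.14, -0.002, 1.711]
wrist_force: [-0.4, -1.2, 0.6]
gripper_width: 0.196
finger_force: 98.4
local mm [  -0.8 -246.6] z 0.011 rpy [-1.799e+02 -1.000e-01  9.800e+01] g 0.196 F [-0.4 -1.2  0.6] t 61.95
tilt tool z [-0.  0. -1.] grip [ 0.6   -0.155  0.074] mouth [ 0.58  -0.017  0.018] mouthL [ 0.496 -0.028  0.018] mouthR [ 0.664 -0.005  0.018] pan org [ 0.588 -0.071 -0.   ] handle bottom [ 0.597 -0.14   0.02 ]
```

Now I release, lift, and check the pan. After that I go over the bin to count the chips.

```bash
python3 -m creep '[0,0,0,0,0,0,0,0,0,0,0,0,0,0,0,0,0,0,0,0,0,0,0,0,0,0,0,0,0,0,0,0,0,0,0,0,0,0,0,0,0,0]' 0
python3 -m creep '[0,0,-0.01,0,0,0,0,0,-0.02,0,0,0,0,0,-0.03,0,0,0,0,0,-0.03,0,0,0,0,0,-0.03,0,0,0,0,0,-0.03,0,0,0,0,0,-0.03,0,0,0,0,0,-0.03,0,0,0,0,0,-0.03,0,0,0,0,0,0,0,0,0]'
python3 -c "
from h import *
st()
K,T,im,d,P,L=panpose()
k=(P[:,2]>.034)&(P[:,2]<.046)&(L[:,1]<-127)&(L[:,1]>-235);print('walls',rect(L[k]/1000))
k=(P[:,2]>.085)&(P[:,2]<.125)&(L[:,1]<-190);print('handle',rect(L[k]/1000))
k=(P[:,2]>.054)&(P[:,2]<.068)&(L[:,1]>-140);print('top edge',np.percentile(L[k],[.5,99.5],axis=0))
"
```

```text
clock: 62.65
ee_pos: [0.5994, -0.155, 0.0108]
tool_rot: [-3.14, -0.002, 1.711]
wrist_force: [-0.4, -0.2, 0.3]
gripper_width: 1.001
finger_force: 0.0
clock: 63.65
ee_pos: [0.6011, -0.1558, 0.2575]
tool_rot: [3.134, 0.002, 1.711]
wrist_force: [0.2, 0.3, 0.9]
gripper_width: 1.002
finger_force: 0.0
local mm [   0.7 -247.5] z 0.2575 rpy [1.796e+02 1.000e-01 9.800e+01] g 1.002 F [0.2 0.3 0.9] t 63.65
walls [-0.5, -180.6, 170.8, 107.1, 0.0]
handle [30.7, -375.0, 64.8, 283.3, 4.2]
top edge [[-150.98674085 -126.10843714]
 [ 145.27845503  -95.38348394]]
```

```bash
python3 -m creep '[0.025,-0.003,0,0,0,0,0.025,-0.003,0,0,0,0,0.025,-0.003,0,0,0,0,0.025,-0.003,0,0,0,0,0.025,-0.003,0,0,0,0,0.025,-0.003,0,0,0,0,0.025,-0.003,0,0,0,0,0.025,-0.003,0,0,0,0,0.025,-0.003,0,0,0,0,0.025,-0.003,0,0,0,0]'
python3 -m creep '[0.025,-0.003,0,0,0,0,0.025,-0.003,0,0,0,0,0.025,-0.003,0,0,0,0,0.025,-0.003,0,0,0,0,0.025,-0.003,0,0,0,0,0.025,-0.003,0,0,0,0,0.025,-0.003,0,0,0,0,0.025,-0.003,0,0,0,0,0.025,-0.003,0,0,0,0,0,0,0,0,0,0]'
python3 -c "
from h import *
st();K,T,a,d=snap('wrist');K,T,b,d=snap('side');allchips()
cv2.imwrite('pics/m8.png',np.hstack([cv2.resize(a,(400,300)),cv2.resize(b,(400,300))])[:,:,::-1])
"
```

```text
clock: 64.7
ee_pos: [0.5343, 0.0888, 0.2504]
tool_rot: [-3.138, -0.002, 1.711]
wrist_force: [1.1, 0.5, -0.3]
gripper_width: 1.002
finger_force: 0.0
clock: 65.7
ee_pos: [0.4755, 0.309, 0.2507]
tool_rot: [-3.138, -0.002, 1.714]
wrist_force: [0.7, -0.7, 0.5]
gripper_width: 0.996
finger_force: 0.0
local mm [-58.2 230.4] z 0.2507 rpy [-1.798e+02 -1.000e-01  9.820e+01] g 0.996 F [ 0.7 -0.7  0.5] t 65.7
scene []
side []
```

View pics/m8.png

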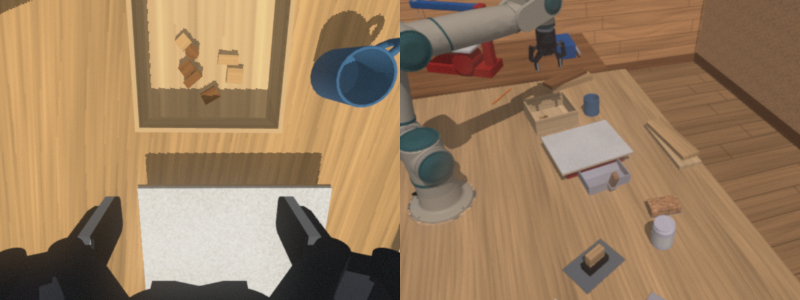

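```bash
python3 -c "
from h import *
K,T,im,d=snap('wrist');np.save('d.npy',d)
r=manip.cut_out('wrist','chip1')
for q in r:
  v,u=np.nonzero(q['mask']&(d>0))
  if len(v)==0: continue
  P=pts(K,T,u,v,d[v,u]);print(np.round(q['uv']),round(q['conf'],2),len(v),np.median(P,0).round(3),rect(P)[2:],im[v,u].mean(0).round())
hsv=cv2.cvtColor(im,cv2.COLOR_RGB2HSV)
v,u=np.nonzero(d>0);P=pts(K,T,u,v,d[v,u]);L=(P[:,:2]-[.4785,.3965])@np.array([[np.cos(YAW),-np.sin(YAW)],[np.sin(YAW),np.cos(YAW)]])*1000
ok=(abs(L)<86).all(1)&(P[:,2]>.012)&(P[:,2]<.045);m=np.zeros(d.shape,np.uint8);m[v[ok],u[ok]]=1
k,lab,s,_=cv2.connectedComponentsWithStats(m)
for i in range(1,k):
  if s[i,4]>30:
    z=ok&(lab[v,u]==i);q=P[z];print('blob',s[i].tolist(),rect(q),q[:,2].max().round(3))
"
```

```text
[290.  66.] 0.87 441 [0.437 0.41  0.02 ] [18.8, 18.8, 52.3] [212. 167. 110.]
[304.  79.] 0.83 401 [0.451 0.398 0.022] [18.8, 19.9, 50.0] [151. 106.  65.]
[306. 124.] 0.81 432 [0.458 0.362 0.026] [28.4, 12.8, 51.0] [155. 108.  65.]
[336. 151.] 0.79 565 [0.487 0.341 0.02 ] [25.9, 20.6, 39.0] [118.  84.  51.]
[373. 118.] 0.75 678 [0.518 0.375 0.018] [26.2, 23.9, 3.6] [210. 166. 109.]
[299. 105.] 0.74 529 [0.447 0.374 0.022] [22.2, 21.7, 45.2] [146. 103.  63.]
[363.  91.] 0.74 583 [0.505 0.395 0.018] [33.1, 15.5, 3.9] [211. 166. 110.]
blob [277, 49, 45, 90, 1754] [447.8, 385.5, 33.2, 77.4, 16.7] 0.028
blob [347, 83, 34, 18, 530] [505.6, 395.6, 30.1, 14.0, 5.8] 0.021
blob [360, 104, 28, 26, 637] [519.1, 374.6, 24.2, 22.0, 4.1] 0.02
blob [318, 134, 33, 30, 540] [487.1, 340.6, 25.9, 18.2, 38.5] 0.022
```

All seven chips are in the bin. The table and pan are empty, the pan is tucked back under the edge, and the scraper is on its mat, so I'll hand the job in.

```bash
python3 -c "
from cell import manip
print(manip.finish_job())"
```

```text
the job is handed in; nothing more can be done
None
```

The job is handed in: all 7 chips were counted in the bin, the empty pan is tucked back under the middle of the table edge, the scraper is on its mat, and I did not touch the tin, mug or sanding block.

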